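# Clamp the carrier, cap the cans, release and return

## Task

Take the blue carrier of cans off its mat, set its grey tongue between the open jaws of the scissor clamp and squeeze the two handles together until the ratchet locks and holds by itself. With the carrier clamped, put on every can the lid of the can's own colour, fully down. Then press the red handle down to free the ratchet so the clamp springs open, and set the carrier with its capped cans back in the middle of the mat, level and square with it; lids with no can to match end up flat in the white tray, and everything else on the bench stays where it is.

Things in the scene. Friction and masses are not known exactly. Their poses are not given: they have to be found in the camera images.
- clamp: Bench clamp like big flat scissors lying level, screwed to the table. Origin on the table under the pivot; +x runs from the pivot to the jaws, -x to the handles. Handles end in upright posts 125 mm from the pivot; padded jaws 65-108 mm from it, 8-33 mm above the table, 40 mm apart when open. Base plate 75 x 100 mm, 8 mm high; pivot pin 34 mm high. Arms move symmetrically.
- handle_plain (a joint): Closing angle of the clamp's handles, rad: 0 open (a spring returns it there), 0.14 fully squeezed. Ratchet teeth catch at about 0.04, 0.07, 0.095 and 0.12; on the last two the sprung pads (yielding up to 6 mm) hold the 26 mm tongue firmly. Squeezing takes 10 to 15 N.
- handle_red (a joint): How far the red handle is pressed down (bent out of the scissor plane), rad: 0 at rest, 0.09 at its stop (post top 9 mm lower). At about 0.065 the teeth part and the spring opens both handles (each post moves 15 mm outward). Pressing takes 4 to 11 N. If it is let up before the clamp has opened, it catches again.
- grip_plain (a point): Middle of the dark steel post of the plain handle, 36 mm above the table; post 28 mm long (along clamp x), 10 mm thick, from 16 to 48 mm above the table. Clamp open, the two posts measure 58 mm over their outer faces; fully squeezed 23 mm.
- grip_red (a point): Point on the red post 36 mm above the table; post 28 mm long, 10 mm thick, 16 to 62 mm above the table. Squeeze the two posts together across the clamp's x axis.
- red_top (a point): Centre of the red post's top face (28 x 10 mm), 62 mm above the table: press straight down here. It is 14 mm higher than the other post.
- lid_tray: Shallow white tray for left-over lids, fixed: 100 x 165 mm outside (x by y), walls 4 mm thick and 16 mm high, floor 4 mm; room for two lids side by side along y. Origin on the table under its centre.
- mat: Dark grey mat with yellow border, 250 x 200 mm (x by y), 3 mm thick, fixed; origin under its centre.
- carrier_rib (a point): On the orange grip rib in the middle of the blue tray, 60 mm above its underside. Tray 184 x 126 mm (x by y), rim 22 mm, under 0.9 kg loaded. Rib 36 mm long in x, 16 mm thick in y, top at 74 mm. The cross lane (along y) holding the rib is 58 mm wide in x between the lids. Bays at x +-60, y +-33 mm. +x points away from the tongue.
- carrier_tongue (a point): Point in the middle of the carrier's grey tongue, 122 mm from the tray's centre on its -x side, 16 mm above the underside; tongue 26 mm thick in y, 32 mm high, reaching 148 mm from the tray's centre. Axes as the carrier's. Clamped, this point belongs midway between the jaw pads, 90 mm (+-20) from the pivot along clamp x, carrier x along clamp x, the tray standing on the table beyond the jaws.
- can_red_top (a point): Centre of the top of the can with red band and red spot (dark blue body, 48 mm diameter, 46 mm high, bevelled top edge, 90 g), standing in one of the carrier's bays, its top 51 mm above the carrier's underside; may be absent.
- can_yellow_top (a point): Centre of the top of the can with yellow band and yellow spot (dark blue body, 48 mm diameter, 46 mm high, bevelled top edge, 90 g), standing in one of the carrier's bays, its top 51 mm above the carrier's underside; may be absent.
- can_green_top (a point): Centre of the top of the can with green band and green spot (dark blue body, 48 mm diameter, 46 mm high, bevelled top edge, 90 g), standing in one of the carrier's bays, its top 51 mm above the carrier's underside; may be absent.
- can_black_top (a point): Centre of the top of the can with black band and black spot (dark blue body, 48 mm diameter, 46 mm high, bevelled top edge, 90 g), standing in one of the carrier's bays, its top 51 mm above the carrier's underside; may be absent.
- lid_red_knob (a point): Middle of the knob of the red lid: disc 58 mm diameter, 4 mm thick, with four lugs 9 mm deep below it that go round the can, and a round knob 20 mm diameter, 22 mm high on top. Lying on the table this point is 24 mm up; on a can, fully down, it is 15 mm above the can's top. z is the lid's upward axis; 35 g.
- lid_yellow_knob (a point): Middle of the knob of the yellow lid: disc 58 mm diameter, 4 mm thick, with four lugs 9 mm deep below it that go round the can, and a round knob 20 mm diameter, 22 mm high on top. Lying on the table this point is 24 mm up; on a can, fully down, it is 15 mm above the can's top. z is the lid's upward axis; 35 g.
- lid_green_knob (a point): Middle of the knob of the green lid: disc 58 mm diameter, 4 mm thick, with four lugs 9 mm deep below it that go round the can, and a round knob 20 mm diameter, 22 mm high on top. Lying on the table this point is 24 mm up; on a can, fully down, it is 15 mm above the can's top. z is the lid's upward axis; 35 g.
- lid_black_knob (a point): Middle of the knob of the black lid: disc 58 mm diameter, 4 mm thick, with four lugs 9 mm deep below it that go round the can, and a round knob 20 mm diameter, 22 mm high on top. Lying on the table this point is 24 mm up; on a can, fully down, it is 15 mm above the can's top. z is the lid's upward axis; 35 g.
- tape: Roll of amber tape, 80 mm, lying flat: a bystander.
- screwdriver: Screwdriver: a bystander.
- flux: White bottle with red cap, 120 mm high, origin under it: a bystander.
- brush: Brush: a bystander.
- mug: White mug, 90 mm high: a bystander.
- carton: Small cardboard box 100 x 70 x 50 mm: a bystander.
Mind the look-alikes: they are no part of the job. Of the things that look like the lid_tray, take the one that is farthest from the robot's base at the start.

How it is judged:
By the outcome, as a careful person would: the job done as asked, in the order asked, and still so for the second after the job is handed in, with the robot touching nothing.
Of can_red, can_yellow, can_green, can_black only 2 to 4 are there at a start; the rules pass over those that are not, and their reading is None.
At some moment in a run one of lid_red, lid_yellow, lid_green, lid_black may be knocked a few centimetres aside while the robot is not near it.
It also fails if it takes over 176 s, if anything falls off the work surface, if the arm or the gripper's body presses on something with over 40 N, if the wrist force passes 120 N, or if a joint passes its speed limit or range.

## Robot

A 6-joint arm with a two-finger parallel gripper is mounted at the origin on the work surface. World frame = base frame: x ahead of the robot, y to its left, z up, the work surface at z = 0. Lengths are in m, angles in rad, forces in N, time in s.
With the tool pointing down it reaches from about 0.35 to 0.775 m from the base axis. Payload 7.3 kg.
Tool frame: the origin (TCP) lies midway between the tips of the shut fingers; the grasp point (between the pads) lies 19 mm behind it (robot.tcp_to_grasp is the distance from the TCP to the grasp point, in m); x points along the fingers, z is the direction in which the jaws open and shut, and the axes are right-handed (so a half turn about x gives the same grasp; the last joint's range is limited). The gripper opens to 92 mm and grips with 3 to 60 N. Pads are 19 mm wide; open, the fingers measure 130 mm over their backs; the gripper's body (75 mm by 190 mm) begins 47 mm behind the grasp point.
Start: joints at [0.965, 0.342, 1.524, -0, 1.275, -0.146], TCP at [0.233, 0.471, 0.227] pointing down, gripper open.
Joint ranges: [-2.53, 2.53], [-0.77, 2.02], [0.04, 2.7], [-1, 4.14], [0.28, 2.66], [-3.11, 3.11]. Speed limits (rad/s): [2.57, 2.57, 3.14, 3.14, 3.14, 3.14].

## Interface

Orientations are given as [roll, pitch, yaw] about the fixed x, y, z axes, in that order (R = Rz(yaw) Ry(pitch) Rx(roll)).
In Python, from cell import robot gives the robot as it stands.
- The arm moves only by the tool move_arm, never from a script. Its argument "deltas" is a list of rows, each an object with "dp": the shift along the tool's x, y, z in m, a list of three; "turn": the turn, a rotation vector about the tool's x, y, z in degrees, a list of three. A call has 1 to 10 rows; each row is the pose to reach, as a shift and turn from the pose commanded when the call began, along the tool's axes at that moment; what a row does not reach only later rows make up. A row lasts 1/10 s, in which the tool goes at most 50 mm and 8.59 degrees, less where a joint would pass 70% of its speed; a pose out of reach is approached as far as the arm can. A call with a gripper value outside its range is refused whole. "hand" is the finger opening in m, from 0 to 0.0918, set as the call begins (left out, the last holds). The fingers move at their own pace and stop on an object; "squeeze" is the grip in N (left out, the last holds). Time passes only in rows, so rows that repeat a pose let the fingers close. It gives the time, the measured TCP pose, the force and the opening at its end, in the units of the state.
- robot.observe(): the state, without advancing time (a new reading comes with each control period).
- robot.read_camera(name): name is "side" or "top" or "wrist"; returns (picture, depth): 384x512x3 uint8, red, green, blue; 384x512 float32, m along the optical axis (not along the pixel's ray), 0 where there is no reading.
- robot.camera_info(name): a dict with "fx", "fy", "cx", "cy" (pixels), "k1" (the pictures are not rectified: a ray, as slopes to the right and down, at radius r is drawn at 1 + k1 r^2 times it, then the intrinsics apply), "R" (3x3) and "t" (3): a world point X has camera coordinates R X + t. Camera axes: x right, y down, z forward; pixel columns grow to the right and rows downward; lengths in m; the calibration is good to about 2 mm. A picture is of the moment at which its call begins: read the wrist's pose just before it. camera_info takes no time and is no camera call; for the wrist camera it gives the pose at the moment of the call.
- robot.hand_in(): hands the job in, once; it reports no verdict.
The state is a dict: "time": time; "qpos": joint angles; "qvel": joint speeds; "joint_efforts": joint torques, N m; "tool_pos": TCP position; "tool_rot": TCP orientation; "contact_force": force on the tool from outside, world axes, zero at the start; "torque": the same for the moment, N m; "opening": finger opening in m.
Only numpy, scipy, OpenCV 4.12 (cv2) and the standard library are available. Lean on these libraries where they do the work, as an engineer would, in place of code of your own. Each camera call takes 0.05 s, during which the arm holds its last target.

## Working session

There is one attempt and no reset: what is moved stays moved. The work goes in short steps, Python scripts to look and compute and a tool call to move; the robot and the scene stay as the last step left them, time stands still between calls to the robot, and variables do not carry over. Pictures are saved under pics/ and viewed, and the job is handed in when it is done.

Besides the shell and the picture viewer there is one more tool, called after "Emit:" as name(argument=value, ...), one argument or row to a line, values as JSON. move_arm: Moves the arm, as the interface text tells. Its arguments: {"type":"object","properties":{"deltas":{"type":"array"},"hand":{"type":"number"},"squeeze":{"type":"number"}},"required":["deltas"]}

```bash
ls; mkdir -p pics
cat > h.py <<'E'
import numpy as np, cv2, json
from cell import robot
def shot(n,name):
    info=robot.camera_info(n); p,d=robot.read_camera(n)
    cv2.imwrite(f'pics/{name}.png',p[:,:,::-1]); np.savez(f'pics/{name}.npz',p=p,d=d,**{k:np.array(v) for k,v in info.items()})
    return p,d,info
def load(name):
    z=np.load(f'pics/{name}.npz'); return z['p'],z['d'],{k:z[k] for k in z.files if k not in 'pd'}
def ray(info,u,v):
    fx,fy,cx,cy,k=[float(info[i]) for i in ('fx','fy','cx','cy','k1')]
    xd=np.array([(u-cx)/fx,(v-cy)/fy]); x=xd.copy()
    for _ in range(20): x=xd/(1+k*(x@x))
    R=np.array(info['R']);t=np.array(info['t'])
    return -R.T@t, R.T@np.array([x[0],x[1],1.0])
def onz(info,u,v,z):
    o,d=ray(info,u,v); return o+d*(z-o[2])/d[2]
def dep(info,d,u,v):
    o,r=ray(info,u,v); return o+r*float(d[int(round(v)),int(round(u))])
def proj(info,X):
    c=np.array(info['R'])@np.array(X)+np.array(info['t']); x=c[:2]/c[2]; f=1+float(info['k1'])*(x@x)
    return np.array([float(info['fx'])*x[0]*f+float(info['cx']),float(info['fy'])*x[1]*f+float(info['cy'])])
E
python3 - <<'E'
from h import *
s=robot.observe(); print({k:np.round(v,3).tolist() for k,v in s.items()})
for n in ('top','side','wrist'):
    i=shot(n,n+'0')[2]; print(n,{k:np.round(v,3).tolist() for k,v in i.items()})
    o=-np.array(i['R']).T@np.array(i['t']);print(o)
print(robot.tcp_to_grasp)
E
```

```text
pics
{'time': 0.0, 'qpos': [0.965, 0.343, 1.525, -0.0, 1.275, -0.146], 'qvel': [0.0, -0.0, -0.001, 0.0, 0.001, -0.002], 'joint_efforts': [0.001, -43.125, -24.422, 0.072, 0.056, -0.0], 'tool_pos': [0.233, 0.47, 0.226], 'tool_rot': [3.001, 1.569, -2.171], 'contact_force': [-0.022, 0.718, -0.462], 'torque': [0.013, 0.053, 0.031], 'opening': 0.092}
top {'fx': 500.064, 'fy': 500.064, 'cx': 256.586, 'cy': 190.099, 'k1': -0.147, 'R': [[0.043, -0.999, 0.001], [-0.973, -0.042, -0.226], [0.226, 0.009, -0.974]], 't': [-0.003, 0.468, 1.361]}
[0.148329   0.0040303  1.43133501]
side {'fx': 431.076, 'fy': 431.076, 'cx': 255.12, 'cy': 193.108, 'k1': -0.016, 'R': [[0.843, -0.537, 0.022], [-0.25, -0.428, -0.869], [0.476, 0.727, -0.495]], 't': [-0.364, 0.173, 1.369]}
[-0.30072991 -1.11681598  0.83565292]
wrist {'fx': 319.949, 'fy': 319.949, 'cx': 253.645, 'cy': 197.146, 'k1': -0.029, 'R': [[0.444, 0.896, -0.001], [0.861, -0.426, 0.279], [0.249, -0.125, -0.96]], 't': [-0.525, -0.035, 0.391]}
[0.16581709 0.50468116 0.38454126]
0.0188
```

View pics/top0.png

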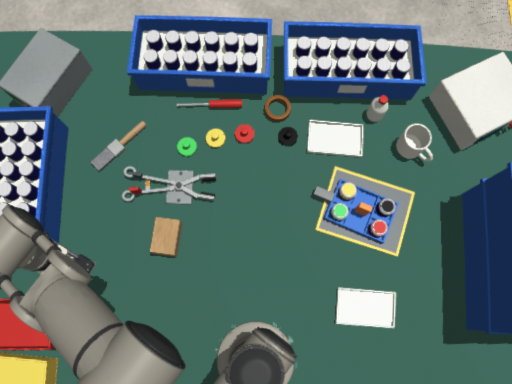

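View pics/side0.png

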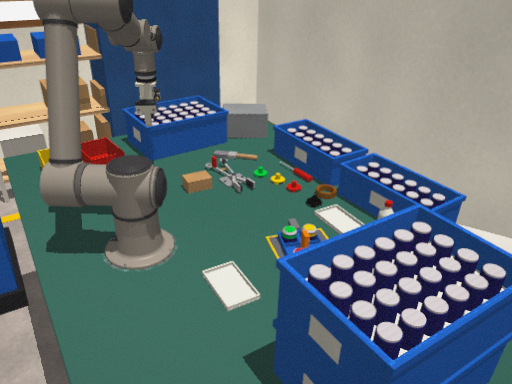

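View pics/wrist0.png

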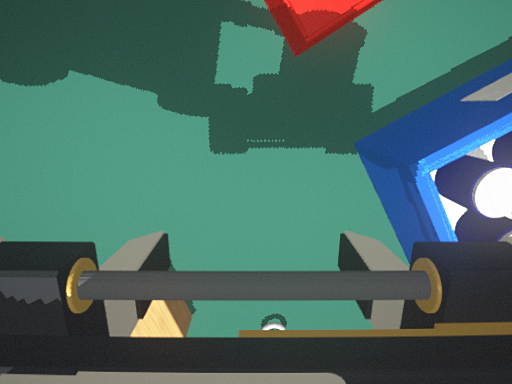

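Run:
```python
from h import *
p,d,i=load('top0')
c=p[155:265,300:430,::-1]; cv2.imwrite('pics/c_car.png',cv2.resize(c,None,fx=6,fy=5.4,interpolation=cv2.INTER_CUBIC))
c=p[115:215,110:310,::-1]; cv2.imwrite('pics/c_cl.png',cv2.resize(c,None,fx=4,fy=4,interpolation=cv2.INTER_CUBIC))
c=load('side0')[0][140:270,180:380,::-1]; cv2.imwrite('pics/c_side.png',cv2.resize(c,None,fx=4,fy=4,interpolation=cv2.INTER_CUBIC))
```

```text
(no output)
```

View pics/c_car.png

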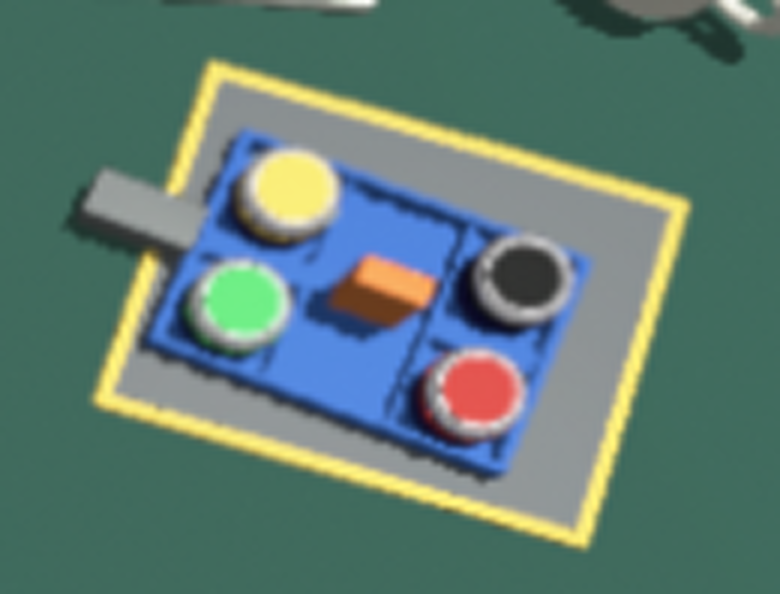

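View pics/c_cl.png

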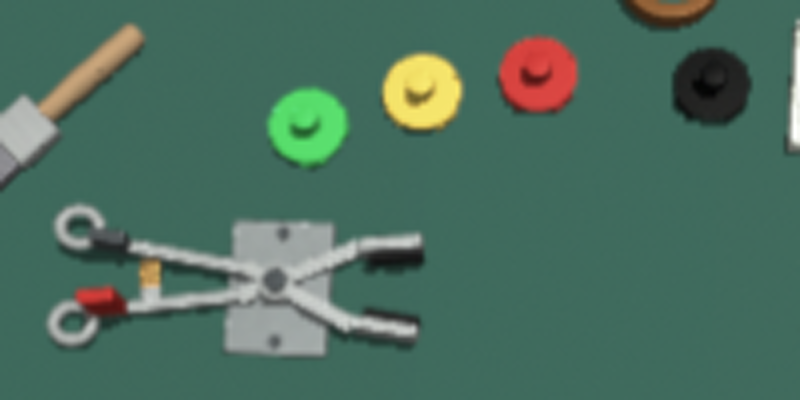

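View pics/c_side.png

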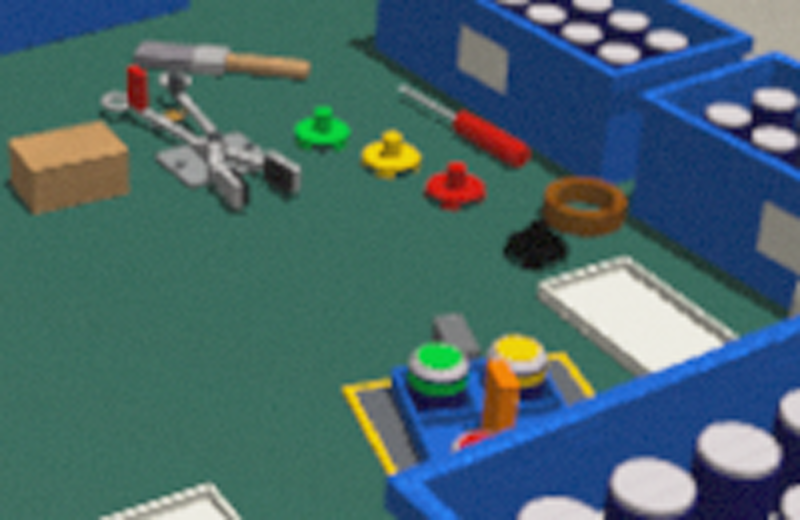

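```bash
cat > m1.py <<'E'
from h import *
p,d,i=load('top0'); ps,ds,iS=load('side0')
hsv=cv2.cvtColor(p,cv2.COLOR_RGB2HSV); hs=cv2.cvtColor(ps,cv2.COLOR_RGB2HSV)
def comps(hsv,lo,hi,box,amin=8):
    m=cv2.inRange(hsv,lo,hi); k=np.zeros_like(m); x0,y0,x1,y1=box; k[y0:y1,x0:x1]=m[y0:y1,x0:x1]
    n,l,s,c=cv2.connectedComponentsWithStats(k)
    return [(c[j].round(2).tolist(),int(s[j,4])) for j in range(1,n) if s[j,4]>=amin]
rng={'red':((0,120,60),(8,255,255)),'yellow':((20,80,80),(32,255,255)),'green':((50,120,120),(70,255,255)),'black':((0,0,0),(180,120,75)),'orange':((8,120,60),(18,255,255))}
for n,(lo,hi) in rng.items():
    print(n,'lids',comps(hsv,lo,hi,(170,120,300,160)),'car',comps(hsv,lo,hi,(325,178,400,245)),'clamp',comps(hsv,lo,hi,(115,165,225,205)))
    print('  side',comps(hs,lo,hi,(200,150,330,270)))
E
python3 m1.py
```

```text
red lids [([244.08, 133.44], 295)] car [([379.38, 226.88], 104)] clamp [([134.83, 189.82], 66)]
  side [([214.07, 161.18], 45), ([302.33, 174.22], 121), ([293.35, 186.25], 114)]
yellow lids [([215.12, 137.66], 308)] car [([330.35, 183.72], 40), ([382.84, 182.8], 103), ([348.44, 189.15], 112), ([344.84, 237.69], 143)] clamp []
  side [([277.16, 178.52], 120), ([309.05, 226.75], 64), ([322.58, 232.36], 36), ([312.35, 234.47], 17), ([271.99, 244.32], 93)]
green lids [([186.62, 146.01], 298)] car [([339.97, 210.2], 92)] clamp []
  side [([260.39, 171.98], 85), ([289.23, 228.48], 52), ([291.5, 236.75], 8)]
black lids [([276.19, 121.0], 26), ([287.26, 136.17], 315)] car [([340.75, 195.06], 16), ([327.14, 201.36], 14), ([387.23, 205.67], 86), ([380.47, 210.68], 19)] clamp [([129.5, 170.6], 10), ([135.7, 177.49], 67), ([207.97, 179.75], 73), ([157.96, 182.11], 28), ([137.83, 194.5], 18), ([207.5, 193.36], 28), ([202.05, 199.08], 40)]
  side [([280.84, 157.96], 57), ([223.37, 162.16], 19), ([212.6, 169.4], 10), ([300.61, 177.44], 18), ([316.92, 181.0], 25), ([248.84, 184.24], 55), ([240.56, 186.33], 9), ([234.8, 189.33], 15), ([313.83, 201.09], 149)]
orange lids [] car [([363.41, 208.54], 121)] clamp [([146.86, 182.57], 14)]
  side [([204.58, 179.78], 153), ([322.75, 190.99], 158), ([304.67, 238.5], 127)]
```

```bash
cat > m2.py <<'E'
from m1 import *
np.set_printoptions(precision=4,suppress=True)
def tri(a,b):
    (o1,d1),(o2,d2)=ray(i,*a),ray(iS,*b); A=np.stack([d1,-d2],1); s=np.linalg.lstsq(A,o2-o1,rcond=None)[0]
    p1,p2=o1+s[0]*d1,o2+s[1]*d2; return (p1+p2)/2,np.linalg.norm(p1-p2)
print('--- green spot',tri((339.97,210.2),(289.23,228.48)),'yel spot',tri((348.44,189.15),(309.05,226.75)))
C={'y':(348.44,189.15),'g':(339.97,210.2),'r':(379.38,226.88),'k':(387.23,205.67)}
W={k:onz(i,*v,.054) for k,v in C.items()}
for k,v in C.items(): print(k,W[k],dep(i,d,*v))
L=np.array([[-60,33],[-60,-33],[60,-33],[60,33]])/1000.
# tongue side (-x) holds y,g. which is +y?
P=np.array([W[k][:2] for k in 'ygrk'])
best=None
for sgn in (1,-1):
    l=L*[1,sgn]; a=l-l.mean(0); b=P-P.mean(0)
    th=np.arctan2((a[:,0]*b[:,1]-a[:,1]*b[:,0]).sum(),(a*b).sum()); Rm=np.array([[np.cos(th),-np.sin(th)],[np.sin(th),np.cos(th)]])
    e=np.abs(b-a@Rm.T).max(); print('carrier',sgn,P.mean(0),np.degrees(th),'err',e)
m=cv2.inRange(hsv,(22,90,120),(32,255,255)); q=np.zeros_like(m); q[165:260,312:420]=m[165:260,312:420]
for c in C.values(): cv2.circle(q,(int(c[0]),int(c[1]+2)),10,0,-1)
v,u=np.nonzero(q); X=np.array([onz(i,a,b,.003)[:2] for a,b in zip(u,v)])
r=cv2.minAreaRect((X*1000).astype(np.float32)); print('mat',r)
for n,c in {'g':(186.62,146.01),'y':(215.12,137.66),'r':(244.08,133.44),'k':(287.26,136.17)}.items(): print('lid',n,onz(i,*c,.013),dep(i,d,*c))
print('base plate depth pts')
E
python3 m2.py | sed -n '/---/,$p'
python3 - <<'E'
from h import *
p,d,i=load('top0')
c=p[162:208,112:222,::-1]; c=cv2.resize(c,None,fx=7,fy=7,interpolation=cv2.INTER_CUBIC)
for k in range(0,110,10): cv2.line(c,(k*7,0),(k*7,5),(0,255,255),1)
cv2.imwrite('pics/c_cl2.png',c)
E
```

```text
--- green spot (array([ 0.4199, -0.22  ,  0.0558]), np.float64(0.00038408334043806377)) yel spot (array([ 0.4819, -0.244 ,  0.055 ]), np.float64(0.0002731086216510157))
y [ 0.482  -0.2441  0.054 ] [ 0.4813 -0.2436  0.0567]
g [ 0.4201 -0.2202  0.054 ] [ 0.4202 -0.2203  0.0531]
r [ 0.3769 -0.3323  0.054 ] [ 0.3765 -0.3317  0.0565]
k [ 0.4386 -0.3555  0.054 ] [ 0.4379 -0.3546  0.0577]
carrier 1 [ 0.4294 -0.288 ] -111.08820845627874 err 0.00035437104852988066
carrier -1 [ 0.4294 -0.288 ] -111.2809196158474 err 0.06186533988369828
mat ((432.9203186035156, -304.079833984375), (252.31109619140625, 203.0253448486328), 74.09663391113281)
lid g [0.6034 0.2316 0.013 ] [0.5979 0.2288 0.0302]
lid y [0.633 0.148 0.013] [0.6251 0.1457 0.0361]
lid r [0.65  0.062 0.013] [0.6442 0.0614 0.0292]
lid k [ 0.647  -0.0675  0.013 ] [0.1483 0.004  1.4313]
base plate depth pts
```

View pics/c_cl2.png

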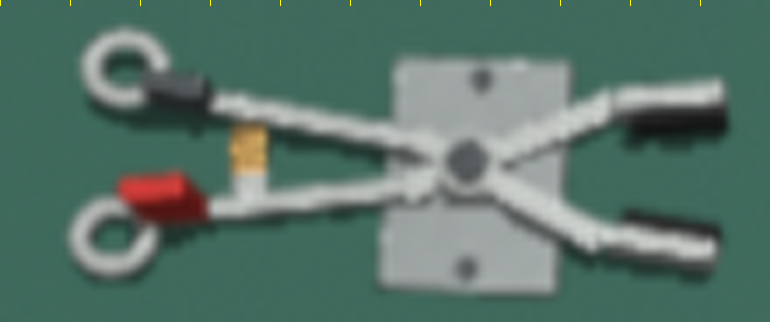

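```bash
cat >> h.py <<'E'
from scipy.spatial.transform import Rotation as Ro
def down(yaw):
    c,s=np.cos(np.radians(yaw)),np.sin(np.radians(yaw))
    return np.array([[0,-s,c],[0,c,s],[-1,0,0]])
def state(pr=True):
    s=robot.observe(); R=Ro.from_euler('xyz',s['tool_rot']).as_matrix()
    if pr: print('t',round(s['time'],2),'tcp',np.round(s['tool_pos'],4),'jaw',round(np.degrees(np.arctan2(R[1,2],R[0,2])),2),'tilt',np.round(np.degrees(np.arccos(-R[2,0])),2),'F',np.round(s['contact_force'],1),'open',round(s['opening'],4))
    return s,np.array(s['tool_pos']),R
def plan(*targets):
    """targets: (x,y,z,yaw) from the present pose; prints dp and turn"""
    s,p,R=state()
    for t in targets:
        dp=R.T@(np.array(t[:3])-p); rv=np.degrees(Ro.from_matrix(R.T@down(t[3])).as_rotvec())
        print(t,'dp',np.round(dp,4).tolist(),'turn',np.round(rv,1).tolist(),'rows',max(np.linalg.norm(dp)/.05,np.linalg.norm(rv)/8.59).round(1))
E
python3 - <<'E'
from h import *
p,d,i=load('top0')
for n,(u,v,z) in {'pivot':(178.7,184.9,.034),'red':(133.7,188.6,.062),'plain':(137.3,174.3,.048),'jawA':(215.2,176,.033),'jawB':(213,197.5,.033)}.items(): print(n,onz(i,u,v,z).round(4))
plan((.3,.42,.3,63.6),(.5,.2,.3,0),(.53,.12,.3,0))
E
```

```text
pivot [0.4783 0.2421 0.034 ]
red [0.4554 0.3653 0.062 ]
plain [0.5012 0.3627 0.048 ]
jawA [0.5095 0.1383 0.033 ]
jawB [0.4457 0.1407 0.033 ]
t 0.15 tcp [0.2328 0.4702 0.2262] jaw 63.66 tilt 0.06 F [-0.  -0.1 -0.3] open 0.0916
(0.3, 0.42, 0.3, 63.6) dp [-0.0738, -0.0825, -0.0153] turn [0.1, -0.1, -0.0] rows 2.2
(0.5, 0.2, 0.3, 0) dp [-0.0737, -0.3594, -0.1237] turn [63.7, -0.1, 0.0] rows 7.7
(0.53, 0.12, 0.3, 0) dp [-0.0737, -0.4217, -0.1821] turn [63.7, -0.1, 0.0] rows 9.3
```

Emit:
move_arm(
  deltas=[
    {"dp": [-0.07,-0.08,-0.015],"turn": [0,0,0]},
    {"dp": [-0.07,-0.08,-0.015],"turn": [0,0,0]},
    {"dp": [-0.09,-0.378,-0.12],"turn": [63.7,0,0]},
    {"dp": [-0.09,-0.378,-0.12],"turn": [63.7,0,0]},
    {"dp": [-0.09,-0.378,-0.12],"turn": [63.7,0,0]},
    {"dp": [-0.09,-0.378,-0.12],"turn": [63.7,0,0]},
    {"dp": [-0.09,-0.378,-0.12],"turn": [63.7,0,0]},
    {"dp": [-0.09,-0.378,-0.12],"turn": [63.7,0,0]},
    {"dp": [-0.09,-0.378,-0.12],"turn": [63.7,0,0]},
    {"dp": [-0.09,-0.378,-0.12],"turn": [63.7,0,0]},
  ],
)

```text
time: 1.15
tool_pos: [0.5206, 0.1923, 0.316]
tool_rot: [-1.932, 1.57, -1.943]
contact_force: [-0.9, 0.1, -0.8]
opening: 0.0917
```

Emit:
move_arm(
  deltas=[
    {"dp": [0,0,0],"turn": [0,0,0]},
    {"dp": [0,0,0],"turn": [0,0,0]},
    {"dp": [0,0,0],"turn": [0,0,0]},
  ],
)

```text
time: 1.45
tool_pos: [0.518, 0.1957, 0.3167]
tool_rot: [2.796, 1.571, 2.798]
contact_force: [0.2, -0.1, 0.0]
opening: 0.0918
```

Run:
```python
from h import *
plan((.53,.195,.3,0))
shot('wrist','w1'); shot('side','s1')
```

```text
t 1.45 tcp [0.518  0.1957 0.3167] jaw 0.09 tilt 0.01 F [ 0.2 -0.1  0. ] open 0.0918
(0.53, 0.195, 0.3, 0) dp [0.0167, -0.0008, 0.012] turn [0.1, -0.0, -0.0] rows 0.4
```

View pics/w1.png

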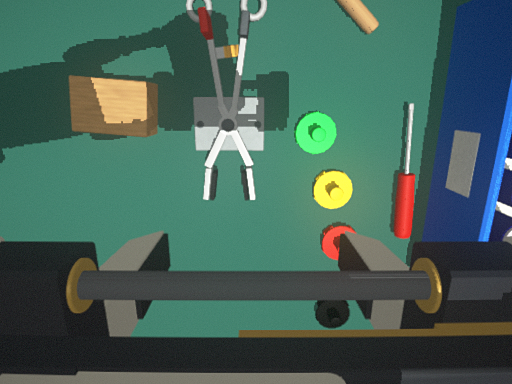

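Run:
```python
from h import *
p,d,i=load('w1')
c=p[0:212,180:280,::-1]; cv2.imwrite('pics/c1.png',cv2.resize(c[:106],None,fx=6,fy=5.6,interpolation=cv2.INTER_CUBIC)); cv2.imwrite('pics/c2.png',cv2.resize(c[106:],None,fx=6,fy=5.6,interpolation=cv2.INTER_CUBIC))
h=cv2.cvtColor(p,cv2.COLOR_RGB2HSV)
for n,(lo,hi) in {'green':((50,120,60),(70,255,255)),'yellow':((20,120,100),(32,255,255))}.items():
    m=cv2.inRange(h,lo,hi); m[:,:270]=0;m[210:]=0;m[:105]=0
    n_,l,s,ce=cv2.connectedComponentsWithStats(m); print(n,[(ce[j],s[j]) for j in range(1,n_) if s[j,4]>100])
    j=max(range(1,n_),key=lambda j:s[j,4]); print(onz(i,*ce[j],.013))
```

```text
green [(array([315.27858177, 132.46382055]), array([ 294,  111,   43,   44, 1382], dtype=int32))]
[0.60608641 0.23367888 0.013     ]
yellow [(array([332.1744856 , 189.05679012]), array([ 313,  170,   40,   39, 1215], dtype=int32))]
[0.63594538 0.15043584 0.013     ]
```

View pics/c1.png

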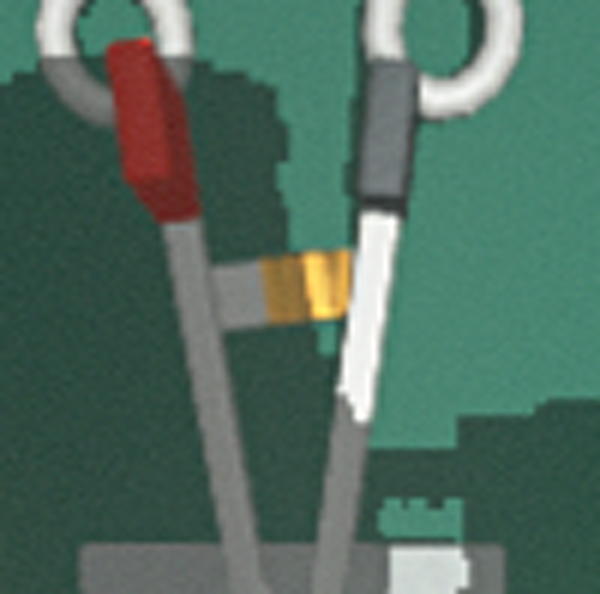

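View pics/c2.png

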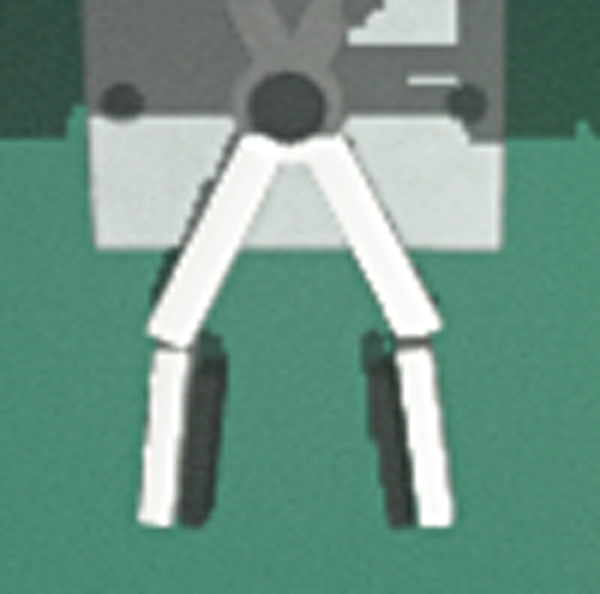

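Run:
```python
from h import *
p,d,i=load('w1')
for n,(u,v,z) in {'pivot':(228,124.75,.034),'red':(203,19.6,.062),'plain':(244.7,22.9,.048),'scrL':(200.3,124.2,.008),'scrR':(257.8,124.6,.008),'jawLin':(180+210/6,106+525/5.6,.033),'jawRin':(180+388/6,106+526/5.6,.033),'padLtop':(180+222/6,106+350/5.6,.033),'padRtop':(180+362/6,106+345/5.6,.033),'knobg':(318,133,.035),'knoby':(336,192,.035)}.items(): print(n,onz(i,u,v,z).round(4),dep(i,d,u,v).round(4))
plan((.53,.04,.3,0))
```

```text
pivot [0.4837 0.2454 0.034 ] [0.4839 0.2455 0.0359]
red [0.459  0.3677 0.062 ] [0.4591 0.3674 0.0632]
plain [0.5073 0.3672 0.048 ] [0.5073 0.367  0.0492]
scrL [0.4421 0.2446 0.008 ] [0.4425 0.2447 0.0106]
scrR [0.5243 0.2441 0.008 ] [0.5242 0.2443 0.0114]
jawLin [0.4627 0.1394 0.033 ] [0.4587 0.1298 0.0008]
jawRin [0.5056 0.1392 0.033 ] [0.5056 0.1392 0.0329]
padLtop [0.467  0.1852 0.033 ] [0.4633 0.179  0.0011]
padRtop [0.4998 0.1865 0.033 ] [0.4984 0.1804 0.0015]
knobg [0.6056 0.2348 0.035 ] [0.6057 0.2348 0.0345]
knoby [0.6361 0.1519 0.035 ] [0.6357 0.1523 0.0365]
t 1.55 tcp [0.5181 0.1958 0.3168] jaw 0.07 tilt 0.01 F [-0.2 -0.2 -0.3] open 0.0917
(0.53, 0.04, 0.3, 0) dp [0.0168, -0.1558, 0.0118] turn [0.1, 0.0, -0.0] rows 3.1
```

Emit:
move_arm(
  deltas=[
    {"dp": [0.017,-0.156,0.012],"turn": [0,0,0]},
    {"dp": [0.017,-0.156,0.012],"turn": [0,0,0]},
    {"dp": [0.017,-0.156,0.012],"turn": [0,0,0]},
    {"dp": [0.017,-0.156,0.012],"turn": [0,0,0]},
    {"dp": [0.017,-0.156,0.012],"turn": [0,0,0]},
    {"dp": [0.017,-0.156,0.012],"turn": [0,0,0]},
    {"dp": [0.017,-0.156,0.012],"turn": [0,0,0]},
  ],
)

```text
time: 2.25
tool_pos: [0.5303, 0.0408, 0.3]
tool_rot: [0.694, 1.57, 0.695]
contact_force: [0.7, 0.1, -0.5]
opening: 0.0918
```

Run:
```python
from h import *
shot('wrist','w2')
plan((.408,-.344,.3,-21))
```

```text
t 2.3 tcp [0.5303 0.0408 0.3   ] jaw 0.09 tilt 0.04 F [-0.8 -0.2 -0.3] open 0.0918
(0.408, -0.344, 0.3, -21) dp [-0.0002, -0.3846, -0.1229] turn [21.1, 0.0, -0.0] rows 8.1
```

View pics/w2.png

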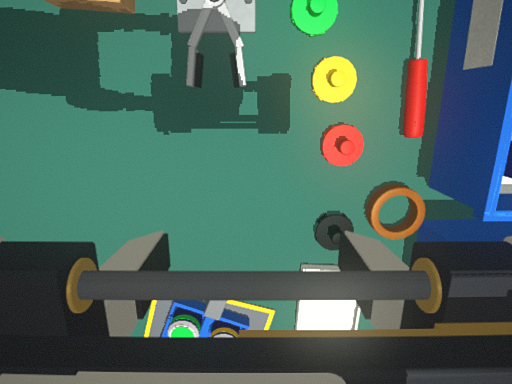

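Emit:
move_arm(
  deltas=[
    {"dp": [0,-0.385,-0.123],"turn": [21.1,0,0]},
    {"dp": [0,-0.385,-0.123],"turn": [21.1,0,0]},
    {"dp": [0,-0.385,-0.123],"turn": [21.1,0,0]},
    {"dp": [0,-0.385,-0.123],"turn": [21.1,0,0]},
    {"dp": [0,-0.385,-0.123],"turn": [21.1,0,0]},
    {"dp": [0,-0.385,-0.123],"turn": [21.1,0,0]},
    {"dp": [0,-0.385,-0.123],"turn": [21.1,0,0]},
    {"dp": [0,-0.385,-0.123],"turn": [21.1,0,0]},
    {"dp": [0,-0.385,-0.123],"turn": [21.1,0,0]},
    {"dp": [0,-0.385,-0.123],"turn": [21.1,0,0]},
  ],
)

```text
time: 3.3
tool_pos: [0.4071, -0.3459, 0.2994]
tool_rot: [2.038, 1.57, 1.668]
contact_force: [0.6, 0.4, -0.6]
opening: 0.0921
```

Emit:
move_arm(
  deltas=[
    {"dp": [0,0,0],"turn": [0,0,0]},
    {"dp": [0,0,0],"turn": [0,0,0]},
    {"dp": [0,0,0],"turn": [0,0,0]},
  ],
)

```text
time: 3.6
tool_pos: [0.4078, -0.3443, 0.3]
tool_rot: [0.08, 1.57, -0.287]
contact_force: [-0.6, -0.8, 0.4]
opening: 0.0921
```

Run:
```python
from h import *
shot('wrist','w3')
state()
```

```text
t 3.65 tcp [ 0.4077 -0.3446  0.3   ] jaw -21.03 tilt 0.03 F [-0.3  0.6 -0.6] open 0.0918
```

View pics/w3.png

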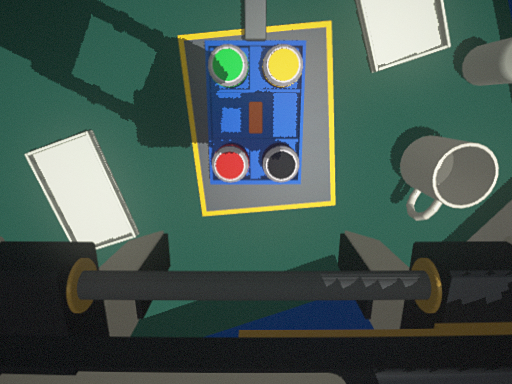

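```bash
cat >> h.py <<'E'
LO={'red':((0,110,60),(9,255,255)),'yellow':((20,90,60),(33,255,255)),'green':((48,110,60),(72,255,255)),'black':((0,0,0),(180,90,70))}
def blob(p,col,near,rad,amin=60):
    h=cv2.cvtColor(p,cv2.COLOR_RGB2HSV); m=cv2.inRange(h,*LO[col]); k=np.zeros_like(m); cv2.circle(k,near,rad,255,-1); m&=k
    m=cv2.morphologyEx(m,cv2.MORPH_OPEN,np.ones((3,3)))
    cs,_=cv2.findContours(m,cv2.RETR_EXTERNAL,cv2.CHAIN_APPROX_NONE); c=max(cs,key=cv2.contourArea)
    e=cv2.fitEllipse(c); return e[0],e[1]
def fitcar(P,L=np.array([[-60,33],[-60,-33],[60,-33],[60,33]])/1000.):
    P=np.array(P)[:,:2]; a=L; b=P-P.mean(0)
    th=np.arctan2((a[:,0]*b[:,1]-a[:,1]*b[:,0]).sum(),(a*b).sum()); Rm=np.array([[np.cos(th),-np.sin(th)],[np.sin(th),np.cos(th)]])
    return P.mean(0),np.degrees(th),np.abs(b-a@Rm.T).max()
E
python3 - <<'E'
from h import *
p,d,i=load('w3')
N={'yellow':(282,65),'green':(229,66),'red':(230,163),'black':(281,162)}
P=[]
for k,n in N.items():
    c,s=blob(p,k,n,17); w=onz(i,*c,.054); P.append(w); print(k,np.round(c,1),np.round(s,1),w.round(4),'depth z',dep(i,d,*c).round(4))
print(fitcar(P))
m=cv2.inRange(cv2.cvtColor(p,cv2.COLOR_RGB2HSV),(22,110,90),(32,255,255)); q=np.zeros_like(m); q[15:225,170:345]=m[15:225,170:345]
for c in N.values(): cv2.circle(q,c,22,0,-1)
v,u=np.nonzero(q); X=np.array([onz(i,a,b,.003)[:2] for a,b in zip(u,v)])
print('mat',cv2.minAreaRect((X*1000).astype(np.float32)))
m=cv2.inRange(cv2.cvtColor(p,cv2.COLOR_RGB2HSV),(6,120,50),(17,255,255)); q=np.zeros_like(m); q[95:140,240:270]=m[95:140,240:270]
c=max(cv2.findContours(q,0,1)[0],key=cv2.contourArea); print('rib',cv2.minAreaRect(c), onz(i,*cv2.minAreaRect(c)[0],.077), [dep(i,d,255,y).round(4) for y in (108,117,126)])
E
```

```text
yellow [283.1  64.3] [29.6 31.2] [ 0.4842 -0.2429  0.054 ] depth z [ 0.4838 -0.2431  0.0568]
green [227.3  64.7] [28.5 30.3] [ 0.4225 -0.2198  0.054 ] depth z [ 0.4226 -0.2201  0.056 ]
red [229.3 165.1] [25.5 26.9] [ 0.3794 -0.3318  0.054 ] depth z [ 0.3794 -0.3318  0.0541]
black [280.9 164.5] [25.2 25.2] [ 0.4414 -0.3548  0.054 ] depth z [ 0.4414 -0.3545  0.0556]
(array([ 0.43188418, -0.28733033]), np.float64(-110.85707098708636), np.float64(0.00036164678652886306))
mat ((435.46875, -303.5356140136719), (251.6041717529297, 201.31021118164062), 74.00498962402344)
rib ((255.0, 117.0), (30.0, 12.0), 90.0) [ 0.43175491 -0.28691738  0.077     ] [array([ 0.4354, -0.2775,  0.0774]), array([ 0.4317, -0.287 ,  0.0761]), array([ 0.4281, -0.2965,  0.0765])]
```

Run:
```python
from h import *
plan((.4319,-.2872,.14,-20.9),(.4319,-.2872,.042,-20.9))
```

```text
t 3.65 tcp [ 0.4077 -0.3446  0.3   ] jaw -21.03 tilt 0.03 F [-0.3  0.6 -0.6] open 0.0918
(0.4319, -0.2872, 0.14, -20.9) dp [0.16, 0.0622, 0.0019] turn [-0.1, 0.0, 0.0] rows 3.4
(0.4319, -0.2872, 0.042, -20.9) dp [0.258, 0.0622, 0.0019] turn [-0.1, 0.0, 0.0] rows 5.3
```

Emit:
move_arm(
  deltas=[
    {"dp": [0.03,0.0622,0.002],"turn": [0,0,0]},
    {"dp": [0.07,0.0622,0.002],"turn": [0,0,0]},
    {"dp": [0.11,0.0622,0.002],"turn": [0,0,0]},
    {"dp": [0.15,0.0622,0.002],"turn": [0,0,0]},
    {"dp": [0.17,0.0622,0.002],"turn": [0,0,0]},
    {"dp": [0.19,0.0622,0.002],"turn": [0,0,0]},
    {"dp": [0.21,0.0622,0.002],"turn": [0,0,0]},
    {"dp": [0.23,0.0622,0.002],"turn": [0,0,0]},
    {"dp": [0.25,0.0622,0.002],"turn": [0,0,0]},
    {"dp": [0.258,0.0622,0.002],"turn": [0,0,0]},
  ],
  hand=0.05,
)

```text
time: 4.65
tool_pos: [0.4309, -0.2873, 0.0402]
tool_rot: [2.72, 1.568, 2.352]
contact_force: [-0.7, -0.5, 0.5]
opening: 0.0503
```

Emit:
move_arm(
  deltas=[
    {"dp": [0,0,0],"turn": [0,0,0]},
    {"dp": [0,0,0],"turn": [0,0,0]},
  ],
)

```text
time: 4.85
tool_pos: [0.4319, -0.2885, 0.0424]
tool_rot: [-0.281, 1.57, -0.649]
contact_force: [-0.3, -0.5, 0.9]
opening: 0.0501
```

Emit:
move_arm(
  deltas=[
    {"dp": [0,0,0],"turn": [0,0,0]},
    {"dp": [0,0,0],"turn": [0,0,0]},
    {"dp": [0,0,0],"turn": [0,0,0]},
    {"dp": [0,0,0],"turn": [0,0,0]},
    {"dp": [0,0,0],"turn": [0,0,0]},
    {"dp": [0,0,0],"turn": [0,0,0]},
  ],
  hand=0.0,
  squeeze=45,
)

```text
time: 5.45
tool_pos: [0.4314, -0.2885, 0.0419]
tool_rot: [-0.305, 1.57, -0.674]
contact_force: [0.0, -0.9, 1.9]
opening: 0.0157
```

Run:
```python
from h import *
state()
```

```text
t 5.45 tcp [ 0.4314 -0.2885  0.0419] jaw -21.13 tilt 0.02 F [ 0.  -0.9  1.9] open 0.0157
```

Run:
```python
from h import *
plan((.4314,-.2885,.142,-21),(.484,.032,.142,0))
```

```text
t 5.45 tcp [ 0.4314 -0.2885  0.0419] jaw -21.13 tilt 0.02 F [ 0.  -0.9  1.9] open 0.0157
(0.4314, -0.2885, 0.142, -21) dp [-0.1001, -0.0001, 0.0] turn [-0.1, 0.0, 0.0] rows 2.0
(0.484, 0.032, 0.142, 0) dp [-0.1002, 0.3179, -0.0664] turn [-21.1, 0.0, 0.0] rows 6.8
```

Emit:
move_arm(
  deltas=[
    {"dp": [-0.01,0,0],"turn": [0,0,0]},
    {"dp": [-0.03,0,0],"turn": [0,0,0]},
    {"dp": [-0.055,0,0],"turn": [0,0,0]},
    {"dp": [-0.08,0,0],"turn": [0,0,0]},
    {"dp": [-0.1,0,0],"turn": [0,0,0]},
    {"dp": [-0.1,0.01,-0.002],"turn": [0,0,0]},
    {"dp": [-0.1,0.03,-0.006],"turn": [-1.5,0,0]},
    {"dp": [-0.1,0.06,-0.012],"turn": [-3,0,0]},
    {"dp": [-0.1,0.095,-0.02],"turn": [-5,0,0]},
    {"dp": [-0.1,0.13,-0.027],"turn": [-7.5,0,0]},
  ],
)

```text
time: 6.45
tool_pos: [0.4518, -0.155, 0.1401]
tool_rot: [2.772, 1.567, 2.535]
contact_force: [0.7, 1.0, -6.5]
opening: 0.0157
```

Run:
```python
from h import *
plan((.484,.032,.142,0))
```

```text
t 6.45 tcp [ 0.4518 -0.155   0.1401] jaw -13.6 tilt 0.21 F [ 0.7  1.  -6.5] open 0.0157
(0.484, 0.032, 0.142, 0) dp [-0.0016, 0.1893, -0.0127] turn [-13.6, -0.2, -0.1] rows 3.8
```

Emit:
move_arm(
  deltas=[
    {"dp": [0,0.035,-0.002],"turn": [-2.5,0,0]},
    {"dp": [0,0.07,-0.005],"turn": [-5,0,0]},
    {"dp": [0,0.105,-0.007],"turn": [-7.5,0,0]},
    {"dp": [0,0.135,-0.01],"turn": [-10,0,0]},
    {"dp": [0,0.16,-0.011],"turn": [-12,0,0]},
    {"dp": [0,0.178,-0.012],"turn": [-13,0,0]},
    {"dp": [0,0.188,-0.013],"turn": [-13.6,0,0]},
    {"dp": [0,0.188,-0.013],"turn": [-13.6,0,0]},
    {"dp": [0,0.188,-0.013],"turn": [-13.6,0,0]},
  ],
)

```text
time: 7.35
tool_pos: [0.4842, 0.0281, 0.1411]
tool_rot: [-2.992, 1.569, -2.992]
contact_force: [-0.6, -0.9, -6.3]
opening: 0.0158
```

Run:
```python
from h import *
plan((.484,.032,.142,0))
shot('wrist','w4'); shot('top','t4')
c=load('t4')[0][120:240,160:320,::-1]; cv2.imwrite('pics/t4c.png',cv2.resize(c,None,fx=5,fy=5,interpolation=cv2.INTER_CUBIC))
```

```text
t 7.35 tcp [0.4842 0.0281 0.1411] jaw -0.04 tilt 0.08 F [-0.6 -0.9 -6.3] open 0.0158
(0.484, 0.032, 0.142, 0) dp [-0.0009, 0.0039, -0.0002] turn [-0.0, -0.1, 0.0] rows 0.1
```

View pics/w4.png

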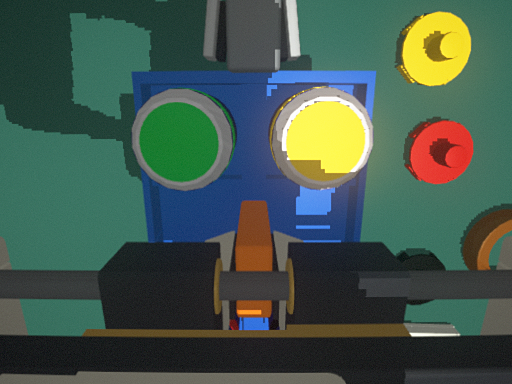

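View pics/t4c.png

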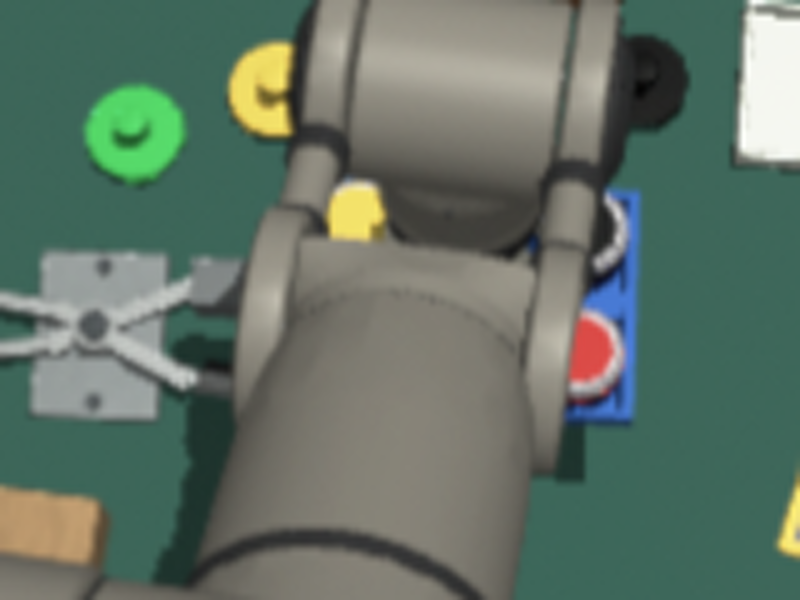

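Run:
```python
from h import *
p,d,i=load('w4')
h=.1411-.0419+.003
g,_=blob(p,'green',(180,142),50); y,_=blob(p,'yellow',(327,139),50)
print(g,y)
G=onz(i,*g,h+.051); Y=onz(i,*y,h+.051); print(G.round(4),Y.round(4),np.linalg.norm(G-Y),dep(i,d,*g)[2]); m=(G+Y)/2; t=Y-G; print('mid',m.round(4),'carrier y dir',np.degrees(np.arctan2(t[1],t[0])),'centre',m-[0,.06,0])
c=p[0:80,190:320,::-1]; cv2.imwrite('pics/w4c.png',cv2.resize(c,None,fx=6,fy=6,interpolation=cv2.INTER_CUBIC))
```

```text
(178.45211791992188, 141.49826049804688) (325.1451110839844, 140.6676025390625)
[0.4505 0.0881 0.1532] [0.5171 0.0884 0.1532] 0.0666314400827816 0.15406357019440176
mid [0.4838 0.0883 0.1532] carrier y dir 0.2893186245843005 centre [0.4837949  0.02827579 0.1532    ]
```

View pics/w4c.png

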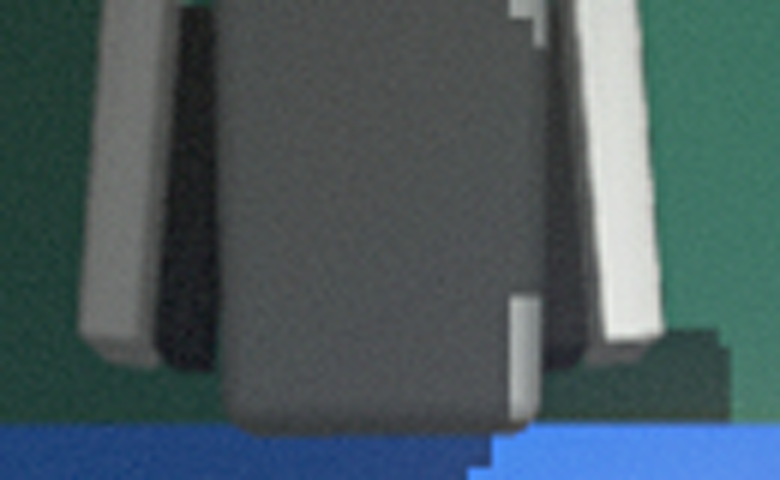

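Run:
```python
from h import *
p,d,i=load('w4')
for a in ((80,333),(155,335),(605,337),(662,335),(98,60),(648,60)):
    u,v=190+a[0]/6,a[1]/6; print(a,onz(i,u,v,.033).round(4))
```

```text
(80, 333) [0.4456 0.1408 0.033 ]
(155, 335) [0.4553 0.1406 0.033 ]
(605, 337) [0.5133 0.1403 0.033 ]
(662, 335) [0.5206 0.1405 0.033 ]
(98, 60) [0.4491 0.1726 0.033 ]
(648, 60) [0.5177 0.1726 0.033 ]
```

Emit:
move_arm(
  deltas=[
    {"dp": [0,0.003,0],"turn": [0,0,0]},
    {"dp": [0.005,0.006,0],"turn": [0,0,0]},
    {"dp": [0.02,0.006,0],"turn": [0,0,0]},
    {"dp": [0.035,0.006,0],"turn": [0,0,0]},
    {"dp": [0.05,0.006,0],"turn": [0,0,0]},
    {"dp": [0.062,0.006,0],"turn": [0,0,0]},
    {"dp": [0.072,0.006,0],"turn": [0,0,0]},
    {"dp": [0.08,0.006,0],"turn": [0,0,0]},
    {"dp": [0.087,0.006,0],"turn": [0,0,0]},
    {"dp": [0.092,0.006,0],"turn": [0,0,0]},
  ],
)

```text
time: 8.45
tool_pos: [0.4849, 0.0343, 0.0493]
tool_rot: [0.477, 1.571, 0.476]
contact_force: [0.5, 1.0, -6.0]
opening: 0.0158
```

Emit:
move_arm(
  deltas=[
    {"dp": [0.002,0,0],"turn": [0,0,0]},
    {"dp": [0.004,0,0],"turn": [0,0,0]},
    {"dp": [0.0065,0,0],"turn": [0,0,0]},
    {"dp": [0.0065,0,0],"turn": [0,0,0]},
  ],
)

```text
time: 8.85
tool_pos: [0.4848, 0.0344, 0.0432]
tool_rot: [1.107, 1.571, 1.107]
contact_force: [0.0, 0.1, -6.0]
opening: 0.0159
```

Run:
```python
from h import *
plan((.4835,.034,.0389,0))
```

```text
t 8.85 tcp [0.4848 0.0344 0.0432] jaw -0.05 tilt 0.01 F [ 0.   0.1 -6. ] open 0.0159
(0.4835, 0.034, 0.0389, 0) dp [0.0043, -0.0004, -0.0013] turn [-0.0, 0.0, -0.0] rows 0.1
```

Emit:
move_arm(
  deltas=[
    {"dp": [0.001,0,-0.001],"turn": [0,0,0]},
    {"dp": [0.002,0,-0.001],"turn": [0,0,0]},
    {"dp": [0.003,0,-0.001],"turn": [0,0,0]},
    {"dp": [0.004,0,-0.001],"turn": [0,0,0]},
    {"dp": [0.0048,0,-0.001],"turn": [0,0,0]},
    {"dp": [0.0048,0,-0.001],"turn": [0,0,0]},
  ],
)

```text
time: 9.45
tool_pos: [0.4838, 0.0344, 0.0389]
tool_rot: [0.088, 1.571, 0.087]
contact_force: [-2.2, 0.5, 1.1]
opening: 0.0157
```

Run:
```python
from h import *
plan((.4835,.034,.0389,0))
shot('side','s5')
c=load('s5')[0][130:250,180:340,::-1]; cv2.imwrite('pics/s5c.png',cv2.resize(c,None,fx=5,fy=5,interpolation=cv2.INTER_CUBIC))
```

```text
t 9.45 tcp [0.4838 0.0344 0.0389] jaw -0.04 tilt 0.02 F [-2.2  0.5  1.1] open 0.0157
(0.4835, 0.034, 0.0389, 0) dp [-0.0, -0.0004, -0.0003] turn [-0.0, 0.0, -0.0] rows 0.0
```

View pics/s5c.png

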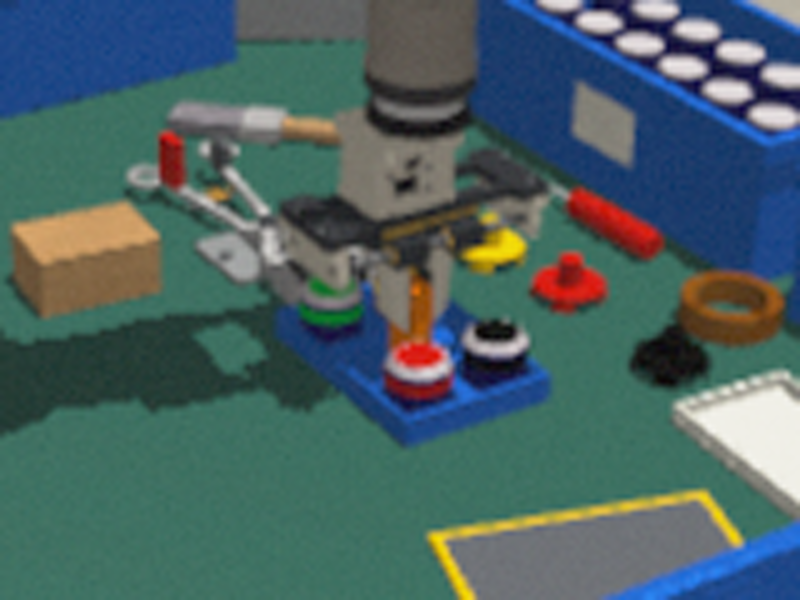

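Run:
```python
from h import *
p,d,i=load('w1')
for n,(x,y) in {'ringP':(508,50),'ringP2':(445,105),'ringR':(52,40),'armP':(375,250),'armR':(190,280),'armR2':(230,450),'postP':(388,128),'postR':(138,110),'yellowcatch':(310,285)}.items():
    u,v=180+x/6,y/5.6; print(n,dep(i,d,u,v).round(4))
plan((.4838,.0344,.15,0),(.4832,.366,.15,0))
```

```text
ringP [0.5319 0.3879 0.0273]
ringP2 [0.5188 0.3766 0.0274]
ringR [0.4354 0.3916 0.0214]
armP [0.5039 0.3459 0.0297]
armR [0.4631 0.3409 0.0207]
armR2 [0.4707 0.3031 0.0199]
postP [0.5073 0.367  0.0491]
postR [0.4591 0.3673 0.0632]
yellowcatch [0.4889 0.3406 0.0148]
t 9.5 tcp [0.4838 0.0344 0.0389] jaw -0.04 tilt 0.02 F [-2.9 -0.   1.6] open 0.0156
(0.4838, 0.0344, 0.15, 0) dp [-0.1111, 0.0, 0.0] turn [-0.0, 0.0, -0.0] rows 2.2
(0.4832, 0.366, 0.15, 0) dp [-0.1111, 0.3316, -0.0008] turn [-0.0, 0.0, -0.0] rows 7.0
```

Emit:
move_arm(
  deltas=[
    {"dp": [0,0,0],"turn": [0,0,0]},
    {"dp": [0,0,0],"turn": [0,0,0]},
    {"dp": [0,0,0],"turn": [0,0,0]},
    {"dp": [0,0,0],"turn": [0,0,0]},
  ],
  hand=0.045,
)

```text
time: 9.9
tool_pos: [0.484, 0.0343, 0.0385]
tool_rot: [0.088, 1.57, 0.087]
contact_force: [-0.2, -0.9, -1.1]
opening: 0.0426
```

Emit:
move_arm(
  deltas=[
    {"dp": [-0.02,0,0],"turn": [0,0,0]},
    {"dp": [-0.06,0,0],"turn": [0,0,0]},
    {"dp": [-0.11,0,0],"turn": [0,0,0]},
    {"dp": [-0.11,0.04,0],"turn": [0,0,0]},
    {"dp": [-0.11,0.09,0],"turn": [0,0,0]},
    {"dp": [-0.11,0.14,0],"turn": [0,0,0]},
    {"dp": [-0.11,0.19,0],"turn": [0,0,0]},
    {"dp": [-0.11,0.23,0],"turn": [0,0,0]},
    {"dp": [-0.11,0.25,0],"turn": [0,0,0]},
    {"dp": [-0.11,0.25,0],"turn": [0,0,0]},
  ],
  hand=0.09,
)

```text
time: 10.9
tool_pos: [0.4835, 0.287, 0.1482]
tool_rot: [1.227, 1.57, 1.23]
contact_force: [0.4, 0.0, -0.2]
opening: 0.0901
```

Run:
```python
from h import *
shot('wrist','w6')
plan((.4832,.365,.15,0),(.4832,.365,.03,0))
c=load('w6')[0];
```

```text
t 10.95 tcp [0.4836 0.2852 0.1481] jaw 0.1 tilt 0.02 F [ 0.7 -0.9  0.2] open 0.09
(0.4832, 0.365, 0.15, 0) dp [-0.002, 0.0798, -0.0002] turn [0.1, -0.0, 0.0] rows 1.6
(0.4832, 0.365, 0.03, 0) dp [0.118, 0.0798, -0.0002] turn [0.1, -0.0, 0.0] rows 2.9
```

View pics/w6.png

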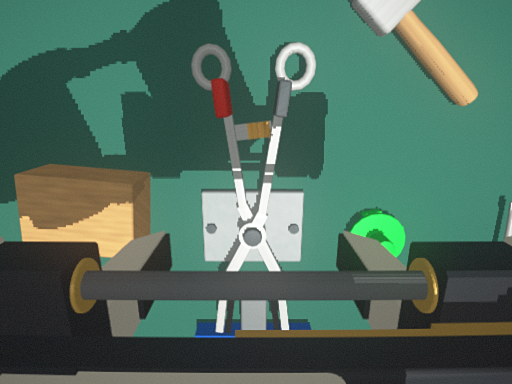

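Run:
```python
from h import *
p,d,i=load('w6')
c=p[40:130,180:325,::-1]; c=cv2.resize(c,None,fx=5,fy=5,interpolation=cv2.INTER_CUBIC); cv2.imwrite('pics/w6c.png',c)
```

```text
(no output)
```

View pics/w6c.png

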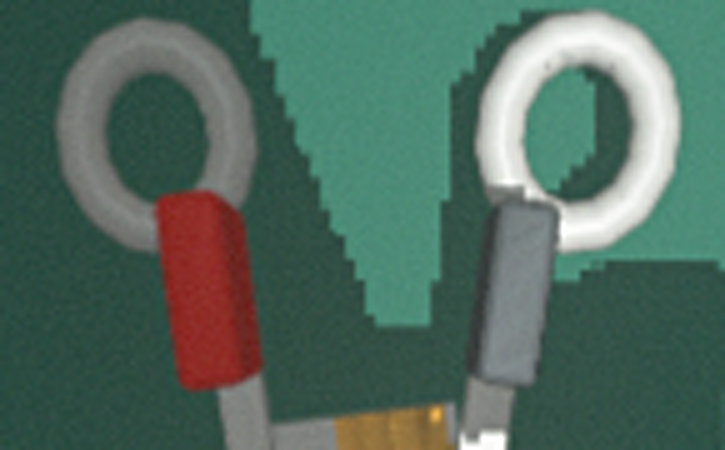

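Run:
```python
from h import *
p,d,i=load('w6')
for u,v,z in ((219.6,98,.062),(283.4,98.4,.048),(252,236.5,.034)): print(onz(i,u,v,z).round(4),dep(i,d,u,v).round(4))
```

```text
[0.4588 0.3677 0.062 ] [0.4587 0.3677 0.0606]
[0.5068 0.3678 0.048 ] [0.5067 0.3677 0.0495]
[0.4826 0.2463 0.034 ] [0.4826 0.2462 0.0338]
```

Emit:
move_arm(
  deltas=[
    {"dp": [0,0.04,0],"turn": [0,0,0]},
    {"dp": [0.01,0.08,0],"turn": [0,0,0]},
    {"dp": [0.04,0.08,0],"turn": [0,0,0]},
    {"dp": [0.07,0.08,0],"turn": [0,0,0]},
    {"dp": [0.09,0.08,0],"turn": [0,0,0]},
    {"dp": [0.105,0.08,0],"turn": [0,0,0]},
    {"dp": [0.113,0.08,0],"turn": [0,0,0]},
    {"dp": [0.118,0.08,0],"turn": [0,0,0]},
    {"dp": [0.118,0.08,0],"turn": [0,0,0]},
    {"dp": [0.118,0.08,0],"turn": [0,0,0]},
  ],
)

```text
time: 11.95
tool_pos: [0.4846, 0.3643, 0.0312]
tool_rot: [0.528, 1.569, 0.526]
contact_force: [-0.2, -1.6, -0.9]
opening: 0.0902
```

Run:
```python
from h import *
plan((.4828,.365,.03,0))
```

```text
t 11.95 tcp [0.4846 0.3643 0.0312] jaw -0.07 tilt 0.08 F [-0.2 -1.6 -0.9] open 0.0902
(0.4828, 0.365, 0.03, 0) dp [0.0012, 0.0007, -0.0018] turn [-0.1, 0.1, -0.0] rows 0.0
```

Emit:
move_arm(
  deltas=[
    {"dp": [0.001,0,-0.0015],"turn": [0,0,0]},
    {"dp": [0.001,0,-0.0015],"turn": [0,0,0]},
    {"dp": [0.001,0,-0.0015],"turn": [0,0,0]},
    {"dp": [0.001,0,-0.0015],"turn": [0,0,0]},
    {"dp": [0.001,0,-0.0015],"turn": [0,0,0]},
    {"dp": [0.001,0,-0.0015],"turn": [0,0,0]},
    {"dp": [0.001,0,-0.0015],"turn": [0,0,0]},
    {"dp": [0.001,0,-0.0015],"turn": [0,0,0]},
  ],
  hand=0.0,
  squeeze=30,
)

```text
time: 12.75
tool_pos: [0.4824, 0.3663, 0.0297]
tool_rot: [1.361, 1.568, 1.36]
contact_force: [-2.6, 10.4, -1.3]
opening: 0.0305
```

Emit:
move_arm(
  deltas=[
    {"dp": [0,0,0],"turn": [0,0,0]},
    {"dp": [0,0,0],"turn": [0,0,0]},
    {"dp": [0,0,0],"turn": [0,0,0]},
    {"dp": [0,0,0],"turn": [0,0,0]},
  ],
)

```text
time: 13.15
tool_pos: [0.4826, 0.3668, 0.0297]
tool_rot: [1.228, 1.567, 1.227]
contact_force: [-2.0, 9.9, -1.5]
opening: 0.0199
```

Emit:
move_arm(
  deltas=[
    {"dp": [0,0,0],"turn": [0,0,0]},
    {"dp": [0,0,0],"turn": [0,0,0]},
    {"dp": [0,0,0],"turn": [0,0,0]},
    {"dp": [0,0,0],"turn": [0,0,0]},
    {"dp": [0,0,0],"turn": [0,0,0]},
    {"dp": [0,0,0],"turn": [0,0,0]},
    {"dp": [0,0,0],"turn": [0,0,0]},
    {"dp": [0,0,0],"turn": [0,0,0]},
  ],
  hand=0.08,
)

```text
time: 13.95
tool_pos: [0.4826, 0.3643, 0.0294]
tool_rot: [-1.001, 1.571, -1.002]
contact_force: [0.8, -0.1, -0.7]
opening: 0.0778
```

Run:
```python
from h import *
plan((.4828,.366,.15,0),(.53,.195,.3,0),(.4828,.285,.15,0))
```

```text
t 13.95 tcp [0.4826 0.3643 0.0294] jaw -0.06 tilt 0.0 F [ 0.8 -0.1 -0.7] open 0.0778
(0.4828, 0.366, 0.15, 0) dp [-0.1206, 0.0017, 0.0002] turn [-0.1, 0.0, 0.0] rows 2.4
(0.53, 0.195, 0.3, 0) dp [-0.2706, -0.1692, 0.0476] turn [-0.1, 0.0, 0.0] rows 6.5
(0.4828, 0.285, 0.15, 0) dp [-0.1206, -0.0793, 0.0003] turn [-0.1, 0.0, 0.0] rows 2.9
```

Emit:
move_arm(
  deltas=[
    {"dp": [-0.04,0,0],"turn": [0,0,0]},
    {"dp": [-0.09,0,0],"turn": [0,0,0]},
    {"dp": [-0.14,0,0],"turn": [0,0,0]},
    {"dp": [-0.27,-0.17,0.048],"turn": [0,0,0]},
    {"dp": [-0.27,-0.17,0.048],"turn": [0,0,0]},
    {"dp": [-0.27,-0.17,0.048],"turn": [0,0,0]},
    {"dp": [-0.27,-0.17,0.048],"turn": [0,0,0]},
    {"dp": [-0.27,-0.17,0.048],"turn": [0,0,0]},
    {"dp": [-0.27,-0.17,0.048],"turn": [0,0,0]},
    {"dp": [-0.27,-0.17,0.048],"turn": [0,0,0]},
  ],
)

```text
time: 14.95
tool_pos: [0.5299, 0.1948, 0.2985]
tool_rot: [2.844, 1.569, 2.843]
contact_force: [-0.3, 0.3, -0.3]
opening: 0.0801
```

Emit:
move_arm(
  deltas=[
    {"dp": [0,0,0],"turn": [0,0,0]},
    {"dp": [0,0,0],"turn": [0,0,0]},
  ],
)

```text
time: 15.15
tool_pos: [0.5296, 0.1955, 0.2981]
tool_rot: [-3.061, 1.568, -3.06]
contact_force: [0.9, 0.1, 1.2]
opening: 0.0798
```

Run:
```python
from h import *
state(); shot('wrist','w7')
```

```text
t 15.15 tcp [0.5296 0.1955 0.2981] jaw 0.06 tilt 0.14 F [0.9 0.1 1.2] open 0.0798
```

View pics/w7.png

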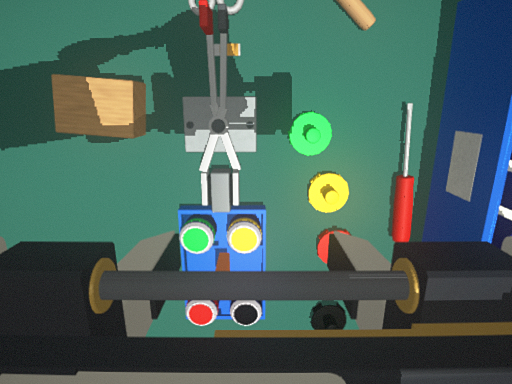

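Run:
```python
from h import *
p,d,i=load('w7')
c=p[0:60,185:255,::-1]; cv2.imwrite('pics/w7c.png',cv2.resize(c,None,fx=10,fy=9,interpolation=cv2.INTER_CUBIC))
plan((.49,.06,.32,-90))
```

```text
t 15.2 tcp [0.5297 0.1954 0.2983] jaw 0.05 tilt 0.11 F [0.  0.1 0.2] open 0.0803
(0.49, 0.06, 0.32, -90) dp [-0.0216, -0.1354, -0.0399] turn [90.1, -0.1, 0.1] rows 10.5
```

View pics/w7c.png

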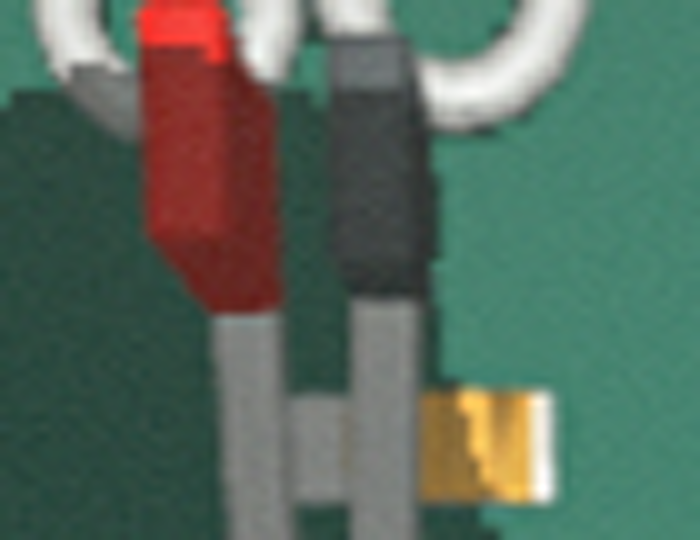

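Emit:
move_arm(
  deltas=[
    {"dp": [-0.022,-0.135,-0.04],"turn": [90,0,0]},
    {"dp": [-0.022,-0.135,-0.04],"turn": [90,0,0]},
    {"dp": [-0.022,-0.135,-0.04],"turn": [90,0,0]},
    {"dp": [-0.022,-0.135,-0.04],"turn": [90,0,0]},
    {"dp": [-0.022,-0.135,-0.04],"turn": [90,0,0]},
    {"dp": [-0.022,-0.135,-0.04],"turn": [90,0,0]},
    {"dp": [-0.022,-0.135,-0.04],"turn": [90,0,0]},
    {"dp": [-0.022,-0.135,-0.04],"turn": [90,0,0]},
    {"dp": [-0.022,-0.135,-0.04],"turn": [90,0,0]},
    {"dp": [-0.022,-0.135,-0.04],"turn": [90,0,0]},
  ],
)

```text
time: 16.2
tool_pos: [0.4901, 0.06, 0.3209]
tool_rot: [-1.894, 1.57, 2.883]
contact_force: [-0.0, 0.5, -0.0]
opening: 0.08
```

Run:
```python
from h import *
i=load('w7')[2]
a=onz(i,203.7,13.1,.062); b=onz(i,222.3,18.3,.048); s=b[0]-a[0]; print(a,b,'angle',(48-s*1000)/2/125)
plan((.49,.06,.32,-90))
```

```text
[0.47382641 0.36966257 0.062     ] [0.49309834 0.36761913 0.048     ] angle 0.11491225605859562
t 16.2 tcp [0.4901 0.06   0.3209] jaw -86.28 tilt 0.05 F [-0.   0.5 -0. ] open 0.08
(0.49, 0.06, 0.32, -90) dp [0.0009, -0.0001, 0.0] turn [3.7, -0.0, 0.1] rows 0.4
```

Angle about 0.115–0.12: last tooth. Settle and photograph.

Emit:
move_arm(
  deltas=[
    {"dp": [0,0,0],"turn": [3,0,0]},
    {"dp": [0,0,0],"turn": [3,0,0]},
    {"dp": [0,0,0],"turn": [3,0,0]},
  ],
)

```text
time: 16.5
tool_pos: [0.4902, 0.0598, 0.3211]
tool_rot: [-1.842, 1.57, 2.891]
contact_force: [-0.3, -0.6, -0.2]
opening: 0.0797
```

Run:
```python
from h import *
shot('wrist','w8')
state()
```

```text
t 16.55 tcp [0.4902 0.0597 0.3212] jaw -88.87 tilt 0.02 F [-0.2 -0.2 -0.5] open 0.08
```

View pics/w8.png

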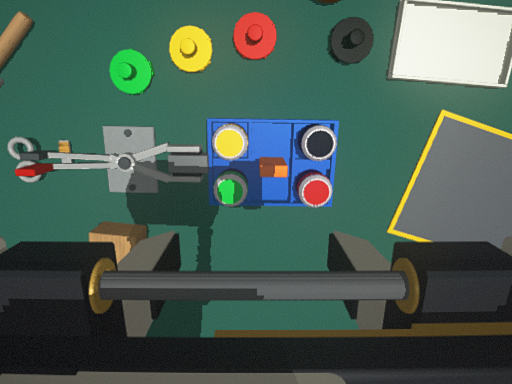

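```bash
cat > m8.py <<'E'
from h import *
import sys
def lids_cans(name,L,C):
    p,d,i=load(name); g=cv2.cvtColor(p,cv2.COLOR_RGB2GRAY)
    for k,n in L.items():
        c,s=blob(p,k,n,30); w=onz(i,*c,.012)
        print('lid',k,np.round(c,1),np.round(s,1),w[:2].round(4))
    out={}
    for k,n in C.items():
        c,s=blob(p,k,n,15); out[k]=onz(i,*c,.051); print('can',k,np.round(c,1),np.round(s,1),out[k].round(4),dep(i,d,*c)[2].round(4))
    return out,i
E
python3 - <<'E'
from m8 import *
o,i=lids_cans('w8',{'green':(130,71),'yellow':(191,48),'red':(255,36),'black':(351,39)},{'yellow':(230,142),'green':(230,189),'red':(316,190),'black':(319,142)})
print(fitcar([o[k] for k in ('yellow','green','red','black')]))
L=np.array([[-60,33],[60,-33],[60,33]])/1000.
P=np.array([o[k][:2] for k in ('yellow','red','black')])
A=L-L.mean(0);B=P-P.mean(0); th=np.arctan2((A[:,0]*B[:,1]-A[:,1]*B[:,0]).sum(),(A*B).sum()); Rm=np.array([[np.cos(th),-np.sin(th)],[np.sin(th),np.cos(th)]])
print(np.degrees(th),P.mean(0)-Rm@L.mean(0))
p,d,i=load('w8')
for n,c in {'g':(123.5,70.5),'y':(188,47),'r':(255,33),'k':(357,37)}.items(): print('knobtop',n,onz(i,*c,.035)[:2].round(4),dep(i,d,*c).round(4))
c=p[0:110,95:395,::-1]; cv2.imwrite('pics/w8c.png',cv2.resize(c,None,fx=2.66,fy=2.66,interpolation=cv2.INTER_CUBIC))
c=p[105:220,190:350,::-1]; cv2.imwrite('pics/w8d.png',cv2.resize(c,None,fx=5,fy=5,interpolation=cv2.INTER_CUBIC))
E
```

```text
lid green [130.9  71.4] [42.  46.4] [0.6067 0.232 ]
lid yellow [190.4  48.6] [42.7 47. ] [0.6369 0.149 ]
lid red [254.4  35.5] [43.  47.3] [0.6547 0.0629]
lid black [351.3  39.7] [41.1 46.3] [ 0.6527 -0.0672]
can yellow [228.9 142.8] [25.8 26.4] [0.5159 0.094  0.051 ] 0.0504
can green [229.7 191.2] [23.9 24.4] [0.4492 0.0931 0.051 ] 0.0523
can red [317.3 193.8] [18.4 25.3] [ 0.4478 -0.0288  0.051 ] 0.0514
can black [319.5 143.5] [23.7 24.6] [ 0.5175 -0.0266  0.051 ] 0.0525
(array([0.48262156, 0.03292941]), np.float64(-89.66441550389621), np.float64(0.002135492541584294))
-89.6076140470795 [0.48261738 0.03279553]
knobtop g [0.6057 0.2333] [0.6057 0.2333 0.035 ]
knobtop y [0.6353 0.1477] [0.6352 0.1477 0.0352]
knobtop r [0.6533 0.0622] [0.6531 0.0622 0.0359]
knobtop k [ 0.6518 -0.0678] [ 0.6515 -0.0674  0.0364]
```

View pics/w8c.png

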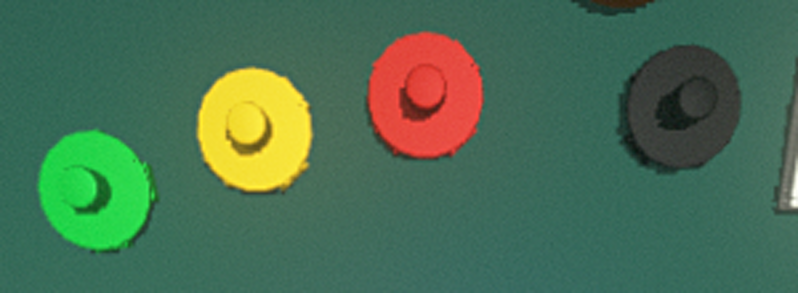

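View pics/w8d.png

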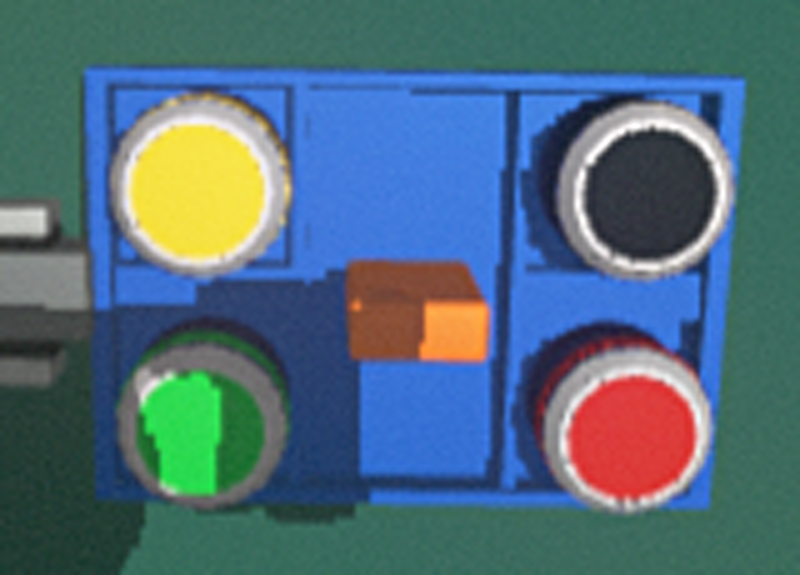

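```bash
sed -i 's/n,15)/n,19)/' m8.py
python3 - <<'E'
from m8 import *
o,i=lids_cans('w8',{},{'yellow':(230,142),'green':(230,190),'red':(317,191),'black':(320,142)})
print(fitcar([o[k] for k in ('yellow','green','red','black')]))
plan((.6062,.2325,.15,-90),(.6062,.2325,.016,-90))
E
```

```text
can yellow [228.9 142.8] [25.8 26.4] [0.5159 0.094  0.051 ] 0.0504
can green [229.7 191.2] [23.9 24.4] [0.4492 0.0931 0.051 ] 0.0523
can red [317.3 193.8] [18.4 25.3] [ 0.4478 -0.0288  0.051 ] 0.0514
can black [319.5 143.5] [23.7 24.6] [ 0.5175 -0.0266  0.051 ] 0.0525
(array([0.48262156, 0.03292941]), np.float64(-89.66441550389621), np.float64(0.002135492541584294))
t 16.55 tcp [0.4902 0.0597 0.3212] jaw -88.87 tilt 0.02 F [-0.2 -0.2 -0.5] open 0.08
(0.6062, 0.2325, 0.15, -90) dp [0.1712, 0.1194, -0.1704] turn [1.1, -0.0, 0.0] rows 5.4
(0.6062, 0.2325, 0.016, -90) dp [0.3052, 0.1195, -0.1704] turn [1.1, -0.0, 0.0] rows 7.4
```

Run:
```python
from m8 import *
p,d,i=load('w8')
# can outlines: grey ring = low saturation bright vs blue; fit circle by Hough in crop upscaled
c=p[105:220,190:350]; s=cv2.resize(c,None,fx=5,fy=5,interpolation=cv2.INTER_CUBIC)
sat=cv2.cvtColor(s,cv2.COLOR_RGB2HSV)
P=[]
for k,(x,y) in {'yellow':(198,188),'green':(202,425),'red':(633,433),'black':(650,188)}.items():
    m=((s.astype(int).max(2)-s.astype(int).min(2))<45).astype(np.uint8)*255; q=np.zeros_like(m); cv2.circle(q,(x,y),105,255,-1); m&=q
    if k!='green': m&=((s.astype(int).max(2)>95)*255).astype(np.uint8)
    m=cv2.morphologyEx(m,cv2.MORPH_OPEN,np.ones((7,7)))
    ct=max(cv2.findContours(m,0,1)[0],key=cv2.contourArea); h=cv2.convexHull(ct); e=cv2.fitEllipse(h)
    u,v=190+(e[0][0]+.5)/5-.5,105+(e[0][1]+.5)/5-.5; w=onz(i,u,v,.050); P.append(w); print(k,np.round(e[0],1),np.round(e[1],1),w.round(4))
print(fitcar(P))
```

```text
yellow [198.5 186.5] [177.7 184. ] [0.517  0.0936 0.05  ]
green [204.7 417.2] [176.9 198.4] [0.4535 0.092  0.05  ]
red [626.1 431.4] [165.9 176.1] [ 0.4518 -0.0253  0.05  ]
black [644.7 190.4] [174.4 183.7] [ 0.5184 -0.0254  0.05  ]
(array([0.48515294, 0.03372686]), np.float64(-89.89208141026165), np.float64(0.0017025144619282964))
```

Run:
```python
from h import *
plan((.425,.034,.2,-90))
```

```text
t 16.55 tcp [0.4902 0.0597 0.3212] jaw -88.87 tilt 0.02 F [-0.2 -0.2 -0.5] open 0.08
(0.425, 0.034, 0.2, -90) dp [0.1212, -0.0657, 0.0244] turn [1.1, -0.0, 0.0] rows 2.8
```

Emit:
move_arm(
  deltas=[
    {"dp": [0.04,-0.022,0.008],"turn": [1.1,0,0]},
    {"dp": [0.08,-0.044,0.016],"turn": [1.1,0,0]},
    {"dp": [0.11,-0.06,0.022],"turn": [1.1,0,0]},
    {"dp": [0.121,-0.0657,0.0244],"turn": [1.1,0,0]},
    {"dp": [0.121,-0.0657,0.0244],"turn": [1.1,0,0]},
    {"dp": [0.121,-0.0657,0.0244],"turn": [1.1,0,0]},
    {"dp": [0.121,-0.0657,0.0244],"turn": [1.1,0,0]},
    {"dp": [0.121,-0.0657,0.0244],"turn": [1.1,0,0]},
    {"dp": [0.121,-0.0657,0.0244],"turn": [1.1,0,0]},
  ],
)

```text
time: 17.45
tool_pos: [0.4256, 0.0339, 0.2009]
tool_rot: [1.574, 1.57, 0.002]
contact_force: [0.1, -0.0, 0.1]
opening: 0.0797
```

Run:
```python
from h import *
shot('wrist','w9')
state()
```

```text
t 17.5 tcp [0.4254 0.0339 0.2008] jaw -90.07 tilt 0.05 F [ 0.2 -0.3  0.8] open 0.0802
```

View pics/w9.png

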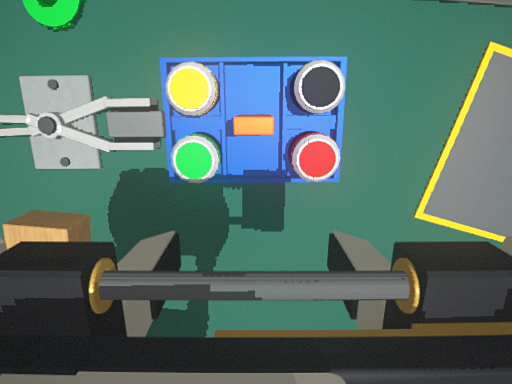

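```bash
cat > spots.py <<'E'
from h import *
def spot(p,col,near,rad):
    h=cv2.cvtColor(p,cv2.COLOR_RGB2HSV); v=h[...,2]; s=h[...,1]; H=h[...,0].astype(int)
    m={'red':((H<10)|(H>170))&(s>110),'yellow':(H>18)&(H<35)&(s>100),'green':(H>45)&(H<75)&(s>110),'black':(v<80)}[col]
    m=(m*255).astype(np.uint8); k=np.zeros_like(m); cv2.circle(k,near,rad,255,-1); m&=k
    m=cv2.morphologyEx(m,cv2.MORPH_OPEN,np.ones((5,5)))
    c=max(cv2.findContours(m,0,1)[0],key=cv2.contourArea); e=cv2.fitEllipse(cv2.convexHull(c)); return e[0],e[1]
E
python3 - <<'E'
from spots import *
p,d,i=load('w9'); P=[]
for k,n in {'yellow':(192,88),'green':(195,159),'red':(315,157),'black':(319,86)}.items():
    c,s=spot(p,k,n,21); w=onz(i,*c,.051); P.append(w); print(k,np.round(c,1),np.round(s,1),w.round(4),dep(i,d,*c)[2].round(4))
print(fitcar(P))
c=p[40:190,150:360,::-1]; cv2.imwrite('pics/w9c.png',cv2.resize(c,None,fx=3.8,fy=3.8,interpolation=cv2.INTER_CUBIC))
plan((.6062,.2325,.15,-90),(.6062,.2325,.016,-90))
E
```

```text
yellow [189.5  88.4] [36.5 40.2] [0.5158 0.0934 0.051 ] 0.0511
green [193.3 160.1] [34.8 37.1] [0.4495 0.0933 0.051 ] 0.0527
red [316.9 158.8] [34.8 36.8] [ 0.4506 -0.0268  0.051 ] 0.0516Traceback (most recent call last):
  File "<stdin>", line 4, in <module>
  File "spots.py", line 7, in spot
    c=max(cv2.findContours(m,0,1)[0],key=cv2.contourArea); e=cv2.fitEllipse(cv2.convexHull(c)); return e[0],e[1]
ValueError: max() iterable argument is empty
```

```bash
sed -i "s/(v<80)/(v<110)\&(s<120)/" spots.py
python3 - <<'E'
from spots import *
p,d,i=load('w9'); P=[]
print(p[86,319])
for k,n in {'yellow':(192,88),'green':(195,159),'red':(315,157),'black':(319,86)}.items():
    c,s=spot(p,k,n,21); w=onz(i,*c,.051); P.append(w); print(k,np.round(c,1),np.round(s,1),w.round(4),dep(i,d,*c)[2].round(4))
print(fitcar(P))
c=p[40:190,150:360,::-1]; cv2.imwrite('pics/w9c.png',cv2.resize(c,None,fx=3.8,fy=3.8,interpolation=cv2.INTER_CUBIC))
plan((.6062,.2325,.15,-90),(.6062,.2325,.016,-90))
E
```

```text
[81 83 90]
yellow [189.5  88.4] [36.5 40.2] [0.5158 0.0934 0.051 ] 0.0511
green [193.3 160.1] [34.8 37.1] [0.4495 0.0933 0.051 ] 0.0527
red [316.9 158.8] [34.8 36.8] [ 0.4506 -0.0268  0.051 ] 0.0516
black [320.3  86.2] [37.  39.8] [ 0.5176 -0.0264  0.051 ] 0.0527
(array([0.48338193, 0.03339063]), np.float64(-89.42817792945095), np.float64(0.0006284170839678527))
t 17.5 tcp [0.4254 0.0339 0.2008] jaw -90.07 tilt 0.05 F [ 0.2 -0.3  0.8] open 0.0802
(0.6062, 0.2325, 0.15, -90) dp [0.0509, 0.1805, -0.1989] turn [-0.1, 0.0, -0.0] rows 5.5
(0.6062, 0.2325, 0.016, -90) dp [0.1849, 0.1804, -0.1989] turn [-0.1, 0.0, -0.0] rows 6.5
```

View pics/w9c.png

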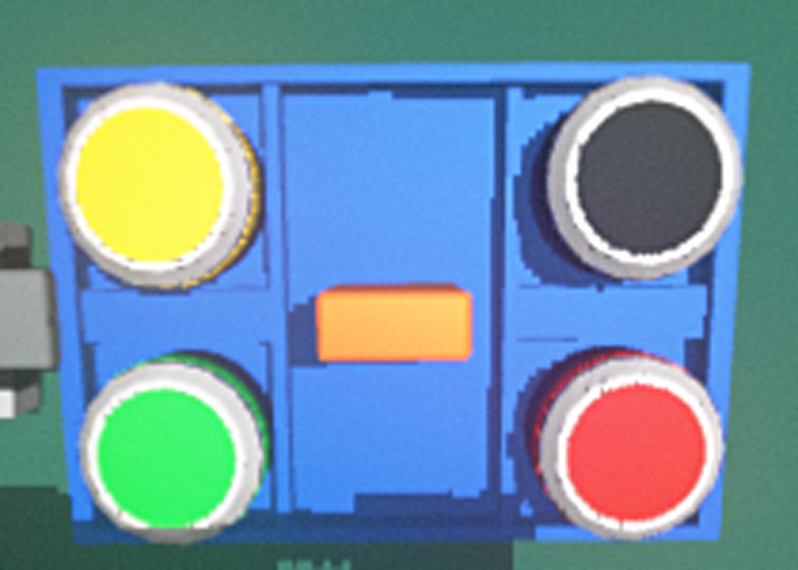

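Run:
```python
from h import *
plan((.55,.19,.2,-90))
```

```text
t 17.5 tcp [0.4254 0.0339 0.2008] jaw -90.07 tilt 0.05 F [ 0.2 -0.3  0.8] open 0.0802
(0.55, 0.19, 0.2, -90) dp [0.0009, 0.1244, -0.1563] turn [-0.1, 0.0, -0.0] rows 4.0
```

Emit:
move_arm(
  deltas=[
    {"dp": [0,0.03,-0.04],"turn": [0,0,0]},
    {"dp": [0,0.06,-0.08],"turn": [0,0,0]},
    {"dp": [0,0.09,-0.12],"turn": [0,0,0]},
    {"dp": [0,0.115,-0.145],"turn": [0,0,0]},
    {"dp": [0,0.124,-0.156],"turn": [0,0,0]},
    {"dp": [0,0.124,-0.156],"turn": [0,0,0]},
    {"dp": [0,0.124,-0.156],"turn": [0,0,0]},
    {"dp": [0,0.124,-0.156],"turn": [0,0,0]},
  ],
)

```text
time: 18.3
tool_pos: [0.5487, 0.1888, 0.2005]
tool_rot: [-1.092, 1.57, -2.665]
contact_force: [-0.2, -0.1, -0.6]
opening: 0.08
```

Run:
```python
from h import *
shot('wrist','w10')
state()
```

```text
t 18.35 tcp [0.5488 0.1888 0.2007] jaw -90.14 tilt 0.0 F [ 0.2 -0.4  0.2] open 0.0797
```

View pics/w10.png

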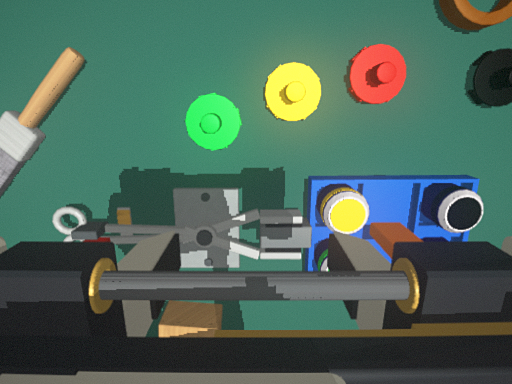

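Run:
```python
from spots import *
p,d,i=load('w10')
for k,n in {'green':(213,122),'yellow':(293,92),'red':(377,73)}.items():
    c,s=spot(p,k,n,34); print(k,np.round(c,1),np.round(s,1),onz(i,*c,.0125)[:2].round(4))
for k,n in {'green':(210.5,123.5),'yellow':(295.5,91.5),'red':(387,72)}.items(): print('knob',k,onz(i,*n,.035)[:2].round(4),dep(i,d,*n)[2].round(4))
c=p[40:160,170:420,::-1]; cv2.imwrite('pics/w10c.png',cv2.resize(c,None,fx=3.2,fy=3.2,interpolation=cv2.INTER_CUBIC))
c,s=spot(p,'yellow',(347,213),30);print('can y',onz(i,*c,.051))
plan((.606,.233,.1,-90),(.606,.233,.016,-90))
```

```text
green [212.9 121.2] [56.2 57.5] [0.6074 0.2326]
yellow [292.3  91.4] [56.9 60.1] [0.6374 0.1495]
red [376.2  73.9] [56.5 63.4] [0.6547 0.0641]
knob green [0.6063 0.2322] 0.0347
knob yellow [0.6364 0.1491] 0.0336
knob red [0.6545 0.0621] 0.0366
can y [0.51582365 0.09377232 0.051     ]
t 18.35 tcp [0.5488 0.1888 0.2007] jaw -90.14 tilt 0.0 F [ 0.2 -0.4  0.2] open 0.0797
(0.606, 0.233, 0.1, -90) dp [0.1007, 0.0571, -0.0444] turn [-0.1, 0.0, 0.0] rows 2.5
(0.606, 0.233, 0.016, -90) dp [0.1847, 0.0571, -0.0444] turn [-0.1, 0.0, 0.0] rows 4.0
```

View pics/w10c.png

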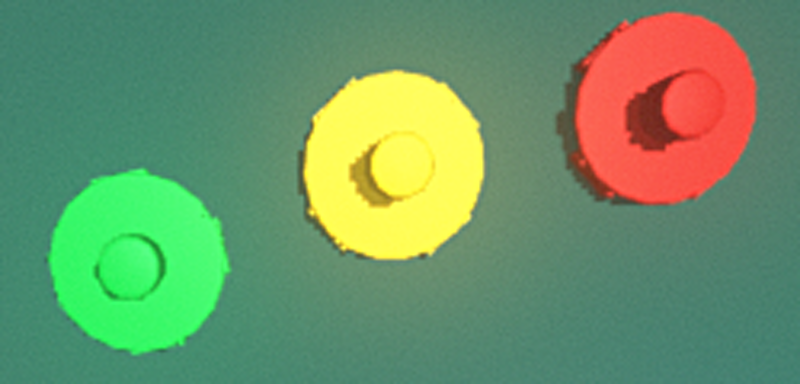

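Emit:
move_arm(
  deltas=[
    {"dp": [0.03,0.03,-0.025],"turn": [0,0,0]},
    {"dp": [0.06,0.055,-0.0436],"turn": [0,0,0]},
    {"dp": [0.1,0.058,-0.0436],"turn": [0,0,0]},
    {"dp": [0.13,0.058,-0.0436],"turn": [0,0,0]},
    {"dp": [0.15,0.058,-0.0436],"turn": [0,0,0]},
    {"dp": [0.165,0.058,-0.0436],"turn": [0,0,0]},
    {"dp": [0.175,0.058,-0.0436],"turn": [0,0,0]},
    {"dp": [0.182,0.058,-0.0436],"turn": [0,0,0]},
    {"dp": [0.182,0.058,-0.0436],"turn": [0,0,0]},
    {"dp": [0.182,0.058,-0.0436],"turn": [0,0,0]},
  ],
  hand=0.045,
)

```text
time: 19.35
tool_pos: [0.6079, 0.2332, 0.0194]
tool_rot: [1.865, 1.569, 0.292]
contact_force: [-0.1, -0.3, 0.4]
opening: 0.0449
```

Run:
```python
from h import *
plan((.6068,.2324,.0155,-90))
```

```text
t 19.35 tcp [0.6079 0.2332 0.0194] jaw -90.09 tilt 0.09 F [-0.1 -0.3  0.4] open 0.0449
(0.6068, 0.2324, 0.0155, -90) dp [0.0039, -0.0011, 0.0008] turn [-0.1, -0.0, -0.1] rows 0.1
```

Emit:
move_arm(
  deltas=[
    {"dp": [0.003,-0.001,0.0008],"turn": [0,0,0]},
    {"dp": [0.003,-0.001,0.0008],"turn": [0,0,0]},
    {"dp": [0.003,-0.001,0.0008],"turn": [0,0,0]},
  ],
)

```text
time: 19.65
tool_pos: [0.6064, 0.2323, 0.0157]
tool_rot: [1.929, 1.57, 0.357]
contact_force: [0.4, -0.4, -0.6]
opening: 0.0451
```

Emit:
move_arm(
  deltas=[
    {"dp": [0,0,0],"turn": [0,0,0]},
    {"dp": [0,0,0],"turn": [0,0,0]},
    {"dp": [0,0,0],"turn": [0,0,0]},
    {"dp": [0,0,0],"turn": [0,0,0]},
    {"dp": [0,0,0],"turn": [0,0,0]},
  ],
  hand=0.0,
  squeeze=25,
)

```text
time: 20.15
tool_pos: [0.6064, 0.2323, 0.0155]
tool_rot: [2.074, 1.571, 0.502]
contact_force: [-0.6, 0.0, -0.7]
opening: 0.0193
```

Run:
```python
from h import *
plan((.6068,.2324,.13,-90),(.4497,.0935,.13,-90),(.4497,.0935,.08,-90))
```

```text
t 20.15 tcp [0.6064 0.2323 0.0155] jaw -90.09 tilt 0.01 F [-0.6  0.  -0.7] open 0.0193
(0.6068, 0.2324, 0.13, -90) dp [-0.1145, 0.0004, -0.0001] turn [-0.1, -0.0, -0.0] rows 2.3
(0.4497, 0.0935, 0.13, -90) dp [-0.1145, -0.1565, 0.139] turn [-0.1, -0.0, -0.0] rows 4.8
(0.4497, 0.0935, 0.08, -90) dp [-0.0645, -0.1565, 0.139] turn [-0.1, -0.0, -0.0] rows 4.4
```

Emit:
move_arm(
  deltas=[
    {"dp": [-0.02,0,0],"turn": [0,0,0]},
    {"dp": [-0.06,0,0],"turn": [0,0,0]},
    {"dp": [-0.1,-0.01,0.01],"turn": [0,0,0]},
    {"dp": [-0.11,-0.04,0.035],"turn": [0,0,0]},
    {"dp": [-0.11,-0.075,0.067],"turn": [0,0,0]},
    {"dp": [-0.11,-0.11,0.098],"turn": [0,0,0]},
    {"dp": [-0.11,-0.14,0.124],"turn": [0,0,0]},
    {"dp": [-0.1,-0.157,0.139],"turn": [0,0,0]},
    {"dp": [-0.08,-0.157,0.139],"turn": [0,0,0]},
    {"dp": [-0.065,-0.157,0.139],"turn": [0,0,0]},
  ],
)

```text
time: 21.15
tool_pos: [0.4487, 0.093, 0.0802]
tool_rot: [1.719, 1.57, 0.146]
contact_force: [-0.3, -2.0, -0.9]
opening: 0.0196
```

Emit:
move_arm(
  deltas=[
    {"dp": [0,0,0],"turn": [0,0,0]},
    {"dp": [0,0,0],"turn": [0,0,0]},
    {"dp": [0,0,0],"turn": [0,0,0]},
  ],
)

```text
time: 21.45
tool_pos: [0.4498, 0.0937, 0.0811]
tool_rot: [1.674, 1.569, 0.102]
contact_force: [-0.3, -0.5, -0.5]
opening: 0.0191
```

Run:
```python
from h import *
plan((.4492,.0932,.0575,-90))
shot('wrist','w11')
```

```text
t 21.45 tcp [0.4498 0.0937 0.0811] jaw -90.07 tilt 0.08 F [-0.3 -0.5 -0.5] open 0.0191
(0.4492, 0.0932, 0.0575, -90) dp [0.0236, -0.0006, 0.0005] turn [-0.1, -0.0, -0.1] rows 0.5
```

View pics/w11.png

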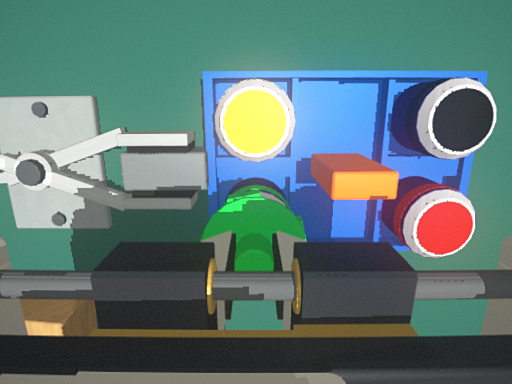

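Run:
```python
from spots import *
p,d,i=load('w11')
for k,n in {'yellow':(255,120),'red':(442,226),'black':(463,118)}.items():
    c,s=spot(p,k,n,36); print(k,np.round(c,1),np.round(s,1),onz(i,*c,.051)[:2].round(4))
```

```text
yellow [254.3 121.4] [61.7 63. ] [0.5161 0.0941]
red [444.3 227.3] [48.8 58.7] [ 0.4506 -0.027 ]
black [462.3 119.2] [56.2 66.3] [ 0.5178 -0.0268]
```

Emit:
move_arm(
  deltas=[
    {"dp": [0.004,-0.0006,0.0005],"turn": [0,0,0]},
    {"dp": [0.008,-0.0006,0.0005],"turn": [0,0,0]},
    {"dp": [0.012,-0.0006,0.0005],"turn": [0,0,0]},
    {"dp": [0.015,-0.0006,0.0005],"turn": [0,0,0]},
    {"dp": [0.018,-0.0006,0.0005],"turn": [0,0,0]},
    {"dp": [0.018,-0.0006,0.0005],"turn": [0,0,0]},
  ],
)

```text
time: 22.1
tool_pos: [0.4482, 0.093, 0.0619]
tool_rot: [-1.628, 1.57, 3.083]
contact_force: [-0.1, -0.7, -0.1]
opening: 0.0189
```

Emit:
move_arm(
  deltas=[
    {"dp": [0.002,0.0005,0],"turn": [0,0,0]},
    {"dp": [0.0035,0.0005,0],"turn": [0,0,0]},
    {"dp": [0.005,0.0005,0],"turn": [0,0,0]},
    {"dp": [0.006,0.0005,0],"turn": [0,0,0]},
    {"dp": [0.006,0.0005,0],"turn": [0,0,0]},
  ],
)

```text
time: 22.6
tool_pos: [0.4492, 0.0931, 0.0573]
tool_rot: [1.626, 1.57, 0.054]
contact_force: [-3.2, -0.9, 10.7]
opening: 0.019
```

Run:
```python
from h import *
plan((.4492,.0932,.0575,-90))
```

```text
t 22.6 tcp [0.4492 0.0931 0.0573] jaw -90.08 tilt 0.05 F [-3.2 -0.9 10.7] open 0.019
(0.4492, 0.0932, 0.0575, -90) dp [-0.0002, 0.0, -0.0001] turn [-0.1, -0.0, -0.0] rows 0.0
```

Emit:
move_arm(
  deltas=[
    {"dp": [0,0,0],"turn": [0,0,0]},
    {"dp": [0,0,0],"turn": [0,0,0]},
    {"dp": [0,0,0],"turn": [0,0,0]},
  ],
  hand=0.035,
)

```text
time: 22.9
tool_pos: [0.449, 0.0931, 0.0563]
tool_rot: [-3.058, 1.571, 1.653]
contact_force: [0.3, -0.0, -0.3]
opening: 0.0343
```

Run:
```python
from h import *
plan((.4492,.0932,.11,-90),(.57,.1493,.2,-90))
```

```text
t 22.9 tcp [0.449  0.0931 0.0563] jaw -90.09 tilt 0.0 F [ 0.3 -0.  -0.3] open 0.0343
(0.4492, 0.0932, 0.11, -90) dp [-0.0537, 0.0002, -0.0001] turn [-0.1, -0.0, 0.0] rows 1.1
(0.57, 0.1493, 0.2, -90) dp [-0.1437, 0.1209, -0.0564] turn [-0.1, -0.0, 0.0] rows 3.9
```

Emit:
move_arm(
  deltas=[
    {"dp": [-0.02,0,0],"turn": [0,0,0]},
    {"dp": [-0.06,0,0],"turn": [0,0,0]},
    {"dp": [-0.09,0.03,-0.015],"turn": [0,0,0]},
    {"dp": [-0.12,0.065,-0.03],"turn": [0,0,0]},
    {"dp": [-0.144,0.09,-0.045],"turn": [0,0,0]},
    {"dp": [-0.144,0.1,-0.056],"turn": [0,0,0]},
    {"dp": [-0.144,0.1,-0.056],"turn": [0,0,0]},
    {"dp": [-0.144,0.1,-0.056],"turn": [0,0,0]},
    {"dp": [-0.144,0.1,-0.056],"turn": [0,0,0]},
  ],
  hand=0.045,
)

```text
time: 23.8
tool_pos: [0.548, 0.1483, 0.1996]
tool_rot: [-1.379, 1.569, -2.951]
contact_force: [0.3, 0.5, -0.8]
opening: 0.0451
```

Run:
```python
from h import *
shot('wrist','w12')
state()
```

```text
t 23.85 tcp [0.5482 0.1483 0.1998] jaw -90.11 tilt 0.1 F [ 0.2 -0.2 -0.5] open 0.0452
```

View pics/w12.png

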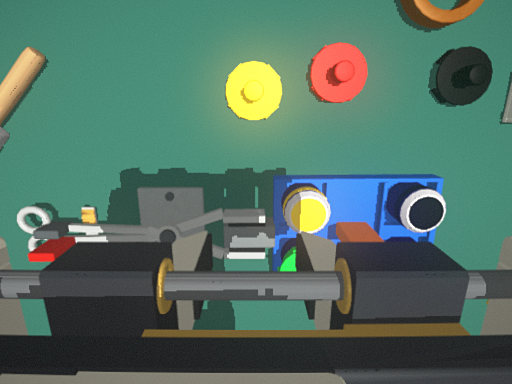

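Run:
```python
from spots import *
p,d,i=load('w12')
for k,n,r in (('yellow',(254,91),34),('red',(339,72),34),('black',(462,76),34)):
    c,s=spot(p,k,n,r); print(k,np.round(c,1),np.round(s,1),onz(i,*c,.0125)[:2].round(4))
c,s=spot(p,'yellow',(307,212),24);print('can y',onz(i,*c,.051))
plan((.6369,.1493,.1,-90),(.6369,.1493,.0155,-90))
```

```text
yellow [253.2  90.5] [57.4 60.4] [0.6372 0.1494]
red [337.9  72.5] [56.8 62.5] [0.6546 0.0633]
black [461.3  75.1] [56.7 64.8] [ 0.6533 -0.0644]
can y [0.51573861 0.09406388 0.051     ]
t 23.85 tcp [0.5482 0.1483 0.1998] jaw -90.11 tilt 0.1 F [ 0.2 -0.2 -0.5] open 0.0452
(0.6369, 0.1493, 0.1, -90) dp [0.0997, 0.0889, -0.0012] turn [-0.1, 0.0, 0.1] rows 2.7
(0.6369, 0.1493, 0.0155, -90) dp [0.1842, 0.089, -0.0012] turn [-0.1, 0.0, 0.1] rows 4.1
```

Emit:
move_arm(
  deltas=[
    {"dp": [0.03,0.04,0],"turn": [0,0,0]},
    {"dp": [0.06,0.075,-0.001],"turn": [0,0,0]},
    {"dp": [0.1,0.089,-0.001],"turn": [0,0,0]},
    {"dp": [0.13,0.089,-0.001],"turn": [0,0,0]},
    {"dp": [0.15,0.089,-0.001],"turn": [0,0,0]},
    {"dp": [0.165,0.089,-0.001],"turn": [0,0,0]},
    {"dp": [0.175,0.089,-0.001],"turn": [0,0,0]},
    {"dp": [0.181,0.089,-0.001],"turn": [0,0,0]},
    {"dp": [0.181,0.089,-0.001],"turn": [0,0,0]},
    {"dp": [0.181,0.089,-0.001],"turn": [0,0,0]},
  ],
)

```text
time: 24.85
tool_pos: [0.6387, 0.1498, 0.0205]
tool_rot: [1.706, 1.569, 0.134]
contact_force: [0.1, 0.2, -0.4]
opening: 0.0449
```

Run:
```python
from h import *
plan((.6371,.1493,.0155,-90))
```

```text
t 24.85 tcp [0.6387 0.1498 0.0205] jaw -90.09 tilt 0.11 F [ 0.1  0.2 -0.4] open 0.0449
(0.6371, 0.1493, 0.0155, -90) dp [0.005, -0.0016, 0.0005] turn [-0.1, -0.0, -0.1] rows 0.1
```

Emit:
move_arm(
  deltas=[
    {"dp": [0.004,-0.001,0.0005],"turn": [0,0,0]},
    {"dp": [0.004,-0.001,0.0005],"turn": [0,0,0]},
    {"dp": [0.004,-0.001,0.0005],"turn": [0,0,0]},
  ],
)

```text
time: 25.15
tool_pos: [0.6372, 0.1493, 0.0157]
tool_rot: [1.868, 1.57, 0.296]
contact_force: [0.7, -0.0, -0.2]
opening: 0.0451
```

Emit:
move_arm(
  deltas=[
    {"dp": [0,0,0],"turn": [0,0,0]},
    {"dp": [0,0,0],"turn": [0,0,0]},
    {"dp": [0,0,0],"turn": [0,0,0]},
    {"dp": [0,0,0],"turn": [0,0,0]},
    {"dp": [0,0,0],"turn": [0,0,0]},
  ],
  hand=0.0,
)

```text
time: 25.65
tool_pos: [0.6372, 0.1493, 0.0155]
tool_rot: [1.882, 1.571, 0.31]
contact_force: [0.7, -0.6, 0.0]
opening: 0.019
```

Run:
```python
from h import *
plan((.5158,.0936,.13,-90),(.5158,.0936,.08,-90))
```

```text
t 25.65 tcp [0.6372 0.1493 0.0155] jaw -90.09 tilt 0.01 F [ 0.7 -0.6  0. ] open 0.019
(0.5158, 0.0936, 0.13, -90) dp [-0.1145, -0.1213, 0.0558] turn [-0.1, -0.0, -0.0] rows 3.5
(0.5158, 0.0936, 0.08, -90) dp [-0.0645, -0.1213, 0.0558] turn [-0.1, -0.0, -0.0] rows 3.0
```

Emit:
move_arm(
  deltas=[
    {"dp": [-0.02,0,0],"turn": [0,0,0]},
    {"dp": [-0.06,0,0],"turn": [0,0,0]},
    {"dp": [-0.1,-0.01,0.005],"turn": [0,0,0]},
    {"dp": [-0.11,-0.04,0.02],"turn": [0,0,0]},
    {"dp": [-0.11,-0.075,0.035],"turn": [0,0,0]},
    {"dp": [-0.11,-0.105,0.048],"turn": [0,0,0]},
    {"dp": [-0.1,-0.121,0.056],"turn": [0,0,0]},
    {"dp": [-0.08,-0.121,0.056],"turn": [0,0,0]},
    {"dp": [-0.065,-0.121,0.056],"turn": [0,0,0]},
    {"dp": [-0.065,-0.121,0.056],"turn": [0,0,0]},
  ],
)

```text
time: 26.65
tool_pos: [0.5146, 0.0933, 0.0789]
tool_rot: [-1.555, 1.567, -3.127]
contact_force: [0.7, 1.0, -0.3]
opening: 0.0195
```

Emit:
move_arm(
  deltas=[
    {"dp": [0,0,0],"turn": [0,0,0]},
    {"dp": [0,0,0],"turn": [0,0,0]},
  ],
)

```text
time: 26.85
tool_pos: [0.5167, 0.0935, 0.0812]
tool_rot: [1.645, 1.569, 0.073]
contact_force: [0.6, -0.5, -0.1]
opening: 0.0192
```

Run:
```python
from h import *
plan((.5158,.0937,.0575,-90))
```

```text
t 26.85 tcp [0.5167 0.0935 0.0812] jaw -90.08 tilt 0.09 F [ 0.6 -0.5 -0.1] open 0.0192
(0.5158, 0.0937, 0.0575, -90) dp [0.0237, -0.0009, -0.0002] turn [-0.1, -0.0, -0.1] rows 0.5
```

Emit:
move_arm(
  deltas=[
    {"dp": [0.004,-0.0005,-0.0002],"turn": [0,0,0]},
    {"dp": [0.008,-0.0005,-0.0002],"turn": [0,0,0]},
    {"dp": [0.012,-0.0005,-0.0002],"turn": [0,0,0]},
    {"dp": [0.015,-0.0005,-0.0002],"turn": [0,0,0]},
    {"dp": [0.018,-0.0005,-0.0002],"turn": [0,0,0]},
    {"dp": [0.02,-0.0005,-0.0002],"turn": [0,0,0]},
    {"dp": [0.022,-0.0005,-0.0002],"turn": [0,0,0]},
    {"dp": [0.0235,-0.0005,-0.0002],"turn": [0,0,0]},
    {"dp": [0.0245,-0.0005,-0.0002],"turn": [0,0,0]},
    {"dp": [0.0245,-0.0005,-0.0002],"turn": [0,0,0]},
  ],
)

```text
time: 27.85
tool_pos: [0.5157, 0.0937, 0.0574]
tool_rot: [1.592, 1.57, 0.02]
contact_force: [-4.7, -0.2, 12.9]
opening: 0.0195
```

Run:
```python
from h import *
plan((.5158,.0937,.0575,-90))
```

```text
t 27.85 tcp [0.5157 0.0937 0.0574] jaw -90.08 tilt 0.07 F [-4.7 -0.2 12.9] open 0.0195
(0.5158, 0.0937, 0.0575, -90) dp [-0.0001, 0.0001, -0.0] turn [-0.1, -0.0, -0.1] rows 0.0
```

Seated. Release and move to look at the red lid.

Emit:
move_arm(
  deltas=[
    {"dp": [0,0,0],"turn": [0,0,0]},
    {"dp": [0,0,0],"turn": [0,0,0]},
    {"dp": [0,0,0],"turn": [0,0,0]},
  ],
  hand=0.035,
)

```text
time: 28.15
tool_pos: [0.5155, 0.0936, 0.0558]
tool_rot: [-2.616, 1.571, 2.095]
contact_force: [-0.0, 0.0, -0.4]
opening: 0.034
```

Emit:
move_arm(
  deltas=[
    {"dp": [-0.02,0,0],"turn": [0,0,0]},
    {"dp": [-0.06,0,0],"turn": [0,0,0]},
    {"dp": [-0.1,0.02,0.02],"turn": [0,0,0]},
    {"dp": [-0.13,0.035,0.05],"turn": [0,0,0]},
    {"dp": [-0.143,0.045,0.06],"turn": [0,0,0]},
    {"dp": [-0.143,0.045,0.06],"turn": [0,0,0]},
    {"dp": [-0.143,0.045,0.06],"turn": [0,0,0]},
    {"dp": [-0.143,0.045,0.06],"turn": [0,0,0]},
  ],
  hand=0.045,
)

```text
time: 28.95
tool_pos: [0.5591, 0.0344, 0.1973]
tool_rot: [-1.737, 1.567, 2.974]
contact_force: [0.0, -0.0, 0.2]
opening: 0.0449
```

Run:
```python
from spots import *
shot('wrist','w13')
plan((.6546,.0632,.0155,-90))
p,d,i=load('w13')
for k,X in (('red',(.6546,.0632,.0125)),('black',(.653,-.0655,.0125))):
    n=proj(i,X); c,s=spot(p,k,tuple(int(a) for a in n),34); print(k,n,np.round(c,1),np.round(s,1),onz(i,*c,.0125)[:2].round(4))
```

```text
t 29.0 tcp [0.5592 0.0345 0.1975] jaw -90.03 tilt 0.18 F [ 0.1  0.2 -0.3] open 0.0448
(0.6546, 0.0632, 0.0155, -90) dp [0.1817, 0.096, -0.0287] turn [-0.0, -0.0, 0.2] rows 4.1
red [226.18018605  83.60170692] [226.8  83.1] [57.7 60.8] [0.6551 0.0626]
black [352.5961979   85.45152678] [355.1  85.3] [58.5 61.2] [ 0.6531 -0.0681]
```

View pics/w13.png

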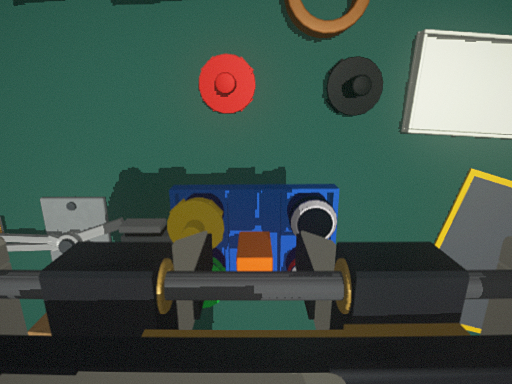

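Emit:
move_arm(
  deltas=[
    {"dp": [0.03,0.04,-0.012],"turn": [0,0,0]},
    {"dp": [0.06,0.08,-0.025],"turn": [0,0,0]},
    {"dp": [0.1,0.096,-0.0285],"turn": [0,0,0]},
    {"dp": [0.13,0.096,-0.0285],"turn": [0,0,0]},
    {"dp": [0.15,0.096,-0.0285],"turn": [0,0,0]},
    {"dp": [0.165,0.096,-0.0285],"turn": [0,0,0]},
    {"dp": [0.173,0.096,-0.0285],"turn": [0,0,0]},
    {"dp": [0.178,0.096,-0.0285],"turn": [0,0,0]},
    {"dp": [0.178,0.096,-0.0285],"turn": [0,0,0]},
    {"dp": [0.178,0.096,-0.0285],"turn": [0,0,0]},
  ],
)

```text
time: 30.0
tool_pos: [0.6571, 0.0619, 0.0221]
tool_rot: [1.603, 1.569, 0.031]
contact_force: [-0.6, 0.2, 0.1]
opening: 0.0451
```

Run:
```python
from h import *
plan((.6549,.0629,.0155,-90))
```

```text
t 30.0 tcp [0.6571 0.0619 0.0221] jaw -90.09 tilt 0.11 F [-0.6  0.2  0.1] open 0.0451
(0.6549, 0.0629, 0.0155, -90) dp [0.0066, -0.0022, -0.001] turn [-0.1, -0.0, -0.1] rows 0.1
```

Emit:
move_arm(
  deltas=[
    {"dp": [0.003,-0.001,-0.001],"turn": [0,0,0]},
    {"dp": [0.0055,-0.0012,-0.001],"turn": [0,0,0]},
    {"dp": [0.0055,-0.0012,-0.001],"turn": [0,0,0]},
    {"dp": [0.0055,-0.0012,-0.001],"turn": [0,0,0]},
  ],
)

```text
time: 30.4
tool_pos: [0.6553, 0.0629, 0.0155]
tool_rot: [2.777, 1.571, 1.204]
contact_force: [-0.1, 0.4, 0.2]
opening: 0.0446
```

Emit:
move_arm(
  deltas=[
    {"dp": [0,0,0],"turn": [0,0,0]},
    {"dp": [0,0,0],"turn": [0,0,0]},
    {"dp": [0,0,0],"turn": [0,0,0]},
    {"dp": [0,0,0],"turn": [0,0,0]},
    {"dp": [0,0,0],"turn": [0,0,0]},
  ],
  hand=0.0,
)

```text
time: 30.9
tool_pos: [0.6553, 0.0629, 0.0155]
tool_rot: [1.898, 1.571, 0.326]
contact_force: [0.2, -0.4, -0.5]
opening: 0.019
```

Run:
```python
from h import *
plan((.4504,-.027,.13,-90),(.4504,-.027,.08,-90))
```

```text
t 30.9 tcp [0.6553 0.0629 0.0155] jaw -90.09 tilt 0.01 F [ 0.2 -0.4 -0.5] open 0.019
(0.4504, -0.027, 0.13, -90) dp [-0.1146, -0.2048, 0.0902] turn [-0.1, -0.0, -0.0] rows 5.0
(0.4504, -0.027, 0.08, -90) dp [-0.0646, -0.2048, 0.0902] turn [-0.1, -0.0, -0.0] rows 4.7
```

Emit:
move_arm(
  deltas=[
    {"dp": [-0.02,0,0],"turn": [0,0,0]},
    {"dp": [-0.06,0,0],"turn": [0,0,0]},
    {"dp": [-0.1,-0.01,0.004],"turn": [0,0,0]},
    {"dp": [-0.115,-0.045,0.02],"turn": [0,0,0]},
    {"dp": [-0.115,-0.085,0.037],"turn": [0,0,0]},
    {"dp": [-0.115,-0.125,0.055],"turn": [0,0,0]},
    {"dp": [-0.115,-0.165,0.073],"turn": [0,0,0]},
    {"dp": [-0.115,-0.195,0.086],"turn": [0,0,0]},
    {"dp": [-0.1,-0.204,0.09],"turn": [0,0,0]},
    {"dp": [-0.08,-0.204,0.09],"turn": [0,0,0]},
  ],
)

```text
time: 31.9
tool_pos: [0.4505, -0.0275, 0.0962]
tool_rot: [1.34, 1.568, -0.234]
contact_force: [0.7, 0.6, 0.2]
opening: 0.0191
```

Emit:
move_arm(
  deltas=[
    {"dp": [0.008,0,0],"turn": [0,0,0]},
    {"dp": [0.014,0,0],"turn": [0,0,0]},
    {"dp": [0.014,0,0],"turn": [0,0,0]},
    {"dp": [0.014,0,0],"turn": [0,0,0]},
  ],
)

```text
time: 32.3
tool_pos: [0.4516, -0.0267, 0.0817]
tool_rot: [1.544, 1.57, -0.028]
contact_force: [0.0, -0.0, 0.4]
opening: 0.0191
```

Run:
```python
from spots import *
shot('wrist','w14')
plan((.4512,-.0269,.0575,-90))
```

```text
t 32.35 tcp [ 0.4517 -0.0267  0.0818] jaw -90.07 tilt 0.05 F [ 0.4 -0.2 -0.9] open 0.0193
(0.4512, -0.0269, 0.0575, -90) dp [0.0243, -0.0005, 0.0002] turn [-0.1, 0.0, -0.1] rows 0.5
```

View pics/w14.png

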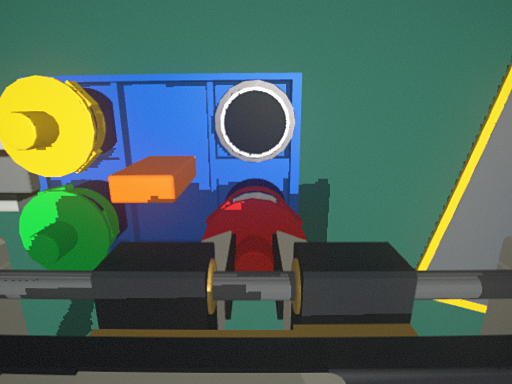

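Yellow and green lids are on; red is over its can. Lower.

Emit:
move_arm(
  deltas=[
    {"dp": [0.004,-0.0002,0.0002],"turn": [0,0,0]},
    {"dp": [0.008,-0.0002,0.0002],"turn": [0,0,0]},
    {"dp": [0.012,-0.0002,0.0002],"turn": [0,0,0]},
    {"dp": [0.015,-0.0002,0.0002],"turn": [0,0,0]},
    {"dp": [0.018,-0.0002,0.0002],"turn": [0,0,0]},
    {"dp": [0.02,-0.0002,0.0002],"turn": [0,0,0]},
    {"dp": [0.022,-0.0002,0.0002],"turn": [0,0,0]},
    {"dp": [0.024,-0.0002,0.0002],"turn": [0,0,0]},
    {"dp": [0.0252,-0.0002,0.0002],"turn": [0,0,0]},
    {"dp": [0.0252,-0.0002,0.0002],"turn": [0,0,0]},
  ],
)

```text
time: 33.35
tool_pos: [0.4511, -0.027, 0.0573]
tool_rot: [1.342, 1.57, -0.23]
contact_force: [-3.2, 1.1, 13.4]
opening: 0.0191
```

Run:
```python
from h import *
plan((.4512,-.0269,.0575,-90))
```

```text
t 33.35 tcp [ 0.4511 -0.027   0.0573] jaw -90.07 tilt 0.06 F [-3.2  1.1 13.4] open 0.0191
(0.4512, -0.0269, 0.0575, -90) dp [-0.0002, 0.0001, -0.0001] turn [-0.1, 0.0, -0.1] rows 0.0
```

Emit:
move_arm(
  deltas=[
    {"dp": [0,0,0],"turn": [0,0,0]},
    {"dp": [0,0,0],"turn": [0,0,0]},
    {"dp": [0,0,0],"turn": [0,0,0]},
  ],
  hand=0.035,
)

```text
time: 33.65
tool_pos: [0.4509, -0.0269, 0.0561]
tool_rot: [-2.954, 1.571, 1.757]
contact_force: [-0.4, -0.7, -0.4]
opening: 0.0341
```

Emit:
move_arm(
  deltas=[
    {"dp": [-0.02,0,0],"turn": [0,0,0]},
    {"dp": [-0.06,0,0],"turn": [0,0,0]},
    {"dp": [-0.1,0.03,0.01],"turn": [0,0,0]},
    {"dp": [-0.13,0.065,0.03],"turn": [0,0,0]},
    {"dp": [-0.143,0.1,0.039],"turn": [0,0,0]},
    {"dp": [-0.143,0.109,0.039],"turn": [0,0,0]},
    {"dp": [-0.143,0.109,0.039],"turn": [0,0,0]},
    {"dp": [-0.143,0.109,0.039],"turn": [0,0,0]},
  ],
  hand=0.045,
)

```text
time: 34.45
tool_pos: [0.5583, -0.0655, 0.1976]
tool_rot: [-1.857, 1.567, 2.855]
contact_force: [-0.3, -0.1, -0.1]
opening: 0.045
```

Run:
```python
from spots import *
shot('wrist','w15')
p,d,i=load('w15')
for k,X in (('black',(.653,-.0675,.0125)),):
    n=proj(i,X); c,s=spot(p,k,tuple(int(a) for a in n),34); print(k,n,np.round(c,1),np.round(s,1),onz(i,*c,.0125)[:2].round(4))
plan((.6532,-.0675,.0155,-90))
```

```text
black [256.54020677  84.33152498] [258.4  84.3] [59.7 61.5] [ 0.653  -0.0694]
t 34.5 tcp [ 0.5582 -0.0654  0.1979] jaw -90.06 tilt 0.2 F [-0.3 -0.2  0.4] open 0.0449
(0.6532, -0.0675, 0.0155, -90) dp [0.1821, 0.0956, 0.0021] turn [-0.1, -0.1, 0.2] rows 4.1
```

View pics/w15.png

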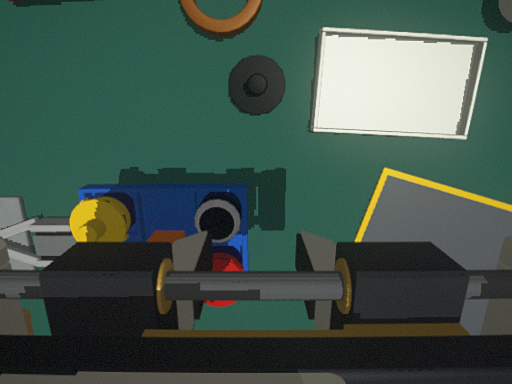

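Emit:
move_arm(
  deltas=[
    {"dp": [0.03,0.04,0.001],"turn": [0,0,0]},
    {"dp": [0.06,0.08,0.003],"turn": [0,0,0]},
    {"dp": [0.1,0.094,0.003],"turn": [0,0,0]},
    {"dp": [0.13,0.094,0.003],"turn": [0,0,0]},
    {"dp": [0.15,0.094,0.003],"turn": [0,0,0]},
    {"dp": [0.165,0.094,0.003],"turn": [0,0,0]},
    {"dp": [0.173,0.094,0.003],"turn": [0,0,0]},
    {"dp": [0.178,0.094,0.003],"turn": [0,0,0]},
    {"dp": [0.178,0.094,0.003],"turn": [0,0,0]},
    {"dp": [0.178,0.094,0.003],"turn": [0,0,0]},
  ],
)

```text
time: 35.5
tool_pos: [0.6544, -0.0694, 0.0223]
tool_rot: [1.379, 1.569, -0.193]
contact_force: [0.4, -0.3, 0.4]
opening: 0.045
```

Run:
```python
from h import *
plan((.653,-.0683,.0155,-90))
```

```text
t 35.5 tcp [ 0.6544 -0.0694  0.0223] jaw -90.09 tilt 0.1 F [ 0.4 -0.3  0.4] open 0.045
(0.653, -0.0683, 0.0155, -90) dp [0.0068, -0.0014, -0.0011] turn [-0.1, 0.0, -0.1] rows 0.1
```

Emit:
move_arm(
  deltas=[
    {"dp": [0.003,-0.0005,-0.001],"turn": [0,0,0]},
    {"dp": [0.0057,-0.0005,-0.001],"turn": [0,0,0]},
    {"dp": [0.0057,-0.0005,-0.001],"turn": [0,0,0]},
    {"dp": [0.0057,-0.0005,-0.001],"turn": [0,0,0]},
  ],
)

```text
time: 35.9
tool_pos: [0.6534, -0.0683, 0.0155]
tool_rot: [2.182, 1.571, 0.61]
contact_force: [-0.2, -0.8, 0.4]
opening: 0.0448
```

Emit:
move_arm(
  deltas=[
    {"dp": [0,0,0],"turn": [0,0,0]},
    {"dp": [0,0,0],"turn": [0,0,0]},
    {"dp": [0,0,0],"turn": [0,0,0]},
    {"dp": [0,0,0],"turn": [0,0,0]},
    {"dp": [0,0,0],"turn": [0,0,0]},
  ],
  hand=0.0,
)

```text
time: 36.4
tool_pos: [0.6534, -0.0683, 0.0156]
tool_rot: [1.879, 1.571, 0.307]
contact_force: [-0.2, 0.3, -0.5]
opening: 0.0189
```

Run:
```python
from h import *
plan((.5175,-.0264,.13,-90),(.5175,-.0264,.08,-90))
```

```text
t 36.4 tcp [ 0.6534 -0.0683  0.0156] jaw -90.09 tilt 0.01 F [-0.2  0.3 -0.5] open 0.0189
(0.5175, -0.0264, 0.13, -90) dp [-0.1145, -0.136, -0.0417] turn [-0.1, -0.0, -0.0] rows 3.7
(0.5175, -0.0264, 0.08, -90) dp [-0.0645, -0.136, -0.0417] turn [-0.1, -0.0, -0.0] rows 3.1
```

Emit:
move_arm(
  deltas=[
    {"dp": [-0.02,0,0],"turn": [0,0,0]},
    {"dp": [-0.06,0,0],"turn": [0,0,0]},
    {"dp": [-0.1,-0.01,-0.003],"turn": [0,0,0]},
    {"dp": [-0.11,-0.045,-0.014],"turn": [0,0,0]},
    {"dp": [-0.11,-0.085,-0.026],"turn": [0,0,0]},
    {"dp": [-0.11,-0.12,-0.037],"turn": [0,0,0]},
    {"dp": [-0.1,-0.136,-0.042],"turn": [0,0,0]},
    {"dp": [-0.08,-0.136,-0.042],"turn": [0,0,0]},
    {"dp": [-0.066,-0.136,-0.042],"turn": [0,0,0]},
    {"dp": [-0.066,-0.136,-0.042],"turn": [0,0,0]},
  ],
)

```text
time: 37.4
tool_pos: [0.5162, -0.0258, 0.0802]
tool_rot: [-1.786, 1.567, 2.925]
contact_force: [-0.2, 0.2, -0.7]
opening: 0.0193
```

Emit:
move_arm(
  deltas=[
    {"dp": [0,0,0],"turn": [0,0,0]},
    {"dp": [0,0,0],"turn": [0,0,0]},
    {"dp": [0,0,0],"turn": [0,0,0]},
  ],
)

```text
time: 37.7
tool_pos: [0.518, -0.0262, 0.0823]
tool_rot: [1.437, 1.569, -0.136]
contact_force: [0.6, 0.4, 0.2]
opening: 0.0189
```

Run:
```python
from h import *
plan((.5178,-.0265,.0575,-90))
```

```text
t 37.7 tcp [ 0.518  -0.0262  0.0823] jaw -90.09 tilt 0.09 F [0.6 0.4 0.2] open 0.0189
(0.5178, -0.0265, 0.0575, -90) dp [0.0248, -0.0002, 0.0003] turn [-0.1, 0.0, -0.1] rows 0.5
```

Emit:
move_arm(
  deltas=[
    {"dp": [0.004,0,0.0003],"turn": [0,0,0]},
    {"dp": [0.008,0,0.0003],"turn": [0,0,0]},
    {"dp": [0.012,0,0.0003],"turn": [0,0,0]},
    {"dp": [0.015,0,0.0003],"turn": [0,0,0]},
    {"dp": [0.018,0,0.0003],"turn": [0,0,0]},
    {"dp": [0.02,0,0.0003],"turn": [0,0,0]},
    {"dp": [0.022,0,0.0003],"turn": [0,0,0]},
    {"dp": [0.024,0,0.0003],"turn": [0,0,0]},
    {"dp": [0.0256,0,0.0003],"turn": [0,0,0]},
    {"dp": [0.0256,0,0.0003],"turn": [0,0,0]},
  ],
)

```text
time: 38.7
tool_pos: [0.5177, -0.0263, 0.0574]
tool_rot: [1.404, 1.57, -0.168]
contact_force: [-4.4, 0.3, 14.0]
opening: 0.0195
```

Run:
```python
from h import *
plan((.5178,-.0265,.0575,-90),(.4835,.0,.25,-90))
```

```text
t 38.7 tcp [ 0.5177 -0.0263  0.0574] jaw -90.08 tilt 0.07 F [-4.4  0.3 14. ] open 0.0195
(0.5178, -0.0265, 0.0575, -90) dp [-0.0001, 0.0001, 0.0002] turn [-0.1, 0.0, -0.1] rows 0.0
(0.4835, 0.0, 0.25, -90) dp [-0.1926, -0.034, -0.0263] turn [-0.1, 0.0, -0.1] rows 3.9
```

Emit:
move_arm(
  deltas=[
    {"dp": [0,0,0],"turn": [0,0,0]},
    {"dp": [0,0,0],"turn": [0,0,0]},
    {"dp": [0,0,0],"turn": [0,0,0]},
  ],
  hand=0.035,
)

```text
time: 39.0
tool_pos: [0.5174, -0.0263, 0.0558]
tool_rot: [-2.71, 1.571, 2.001]
contact_force: [-1.0, -0.2, -0.1]
opening: 0.0341
```

Emit:
move_arm(
  deltas=[
    {"dp": [-0.02,0,0],"turn": [0,0,0]},
    {"dp": [-0.06,0,0],"turn": [0,0,0]},
    {"dp": [-0.1,-0.02,-0.01],"turn": [0,0,0]},
    {"dp": [-0.14,-0.05,-0.03],"turn": [0,0,0]},
    {"dp": [-0.16,-0.08,-0.05],"turn": [0,0,0]},
    {"dp": [-0.163,-0.1,-0.06],"turn": [0,0,0]},
    {"dp": [-0.163,-0.1,-0.06],"turn": [0,0,0]},
    {"dp": [-0.163,-0.1,-0.06],"turn": [0,0,0]},
    {"dp": [-0.163,-0.1,-0.06],"turn": [0,0,0]},
  ],
)

```text
time: 39.9
tool_pos: [0.4183, 0.0333, 0.2184]
tool_rot: [-1.542, 1.57, -3.115]
contact_force: [0.5, -0.3, -0.5]
opening: 0.0348
```

Run:
```python
from spots import *
shot('wrist','w16'); shot('side','s16')
p,d,i=load('w16')
C={'yellow':(.5158,.0937),'green':(.4496,.0932),'red':(.4508,-.0269),'black':(.5174,-.0265)}
for k,X in C.items():
    n=proj(i,(*X,.053)); c,s=spot(p,k,tuple(int(a) for a in n),33); kt=proj(i,(*X,.077))
    z=[dep(i,d,*proj(i,(X[0]+20e-3*np.cos(a),X[1]+20e-3*np.sin(a),.055)))[2] for a in np.arange(0,6.28,.7)]
    print(k,np.round(c,1),np.round(s,1),onz(i,*c,.054)[:2].round(4),'knob z',dep(i,d,*kt)[2].round(4),'disc z',np.round(z,3))
state()
c=load('s16')[0][150:250,210:330,::-1]; cv2.imwrite('pics/s16c.png',cv2.resize(c,None,fx=6,fy=6,interpolation=cv2.INTER_CUBIC))
```

```text
yellow [190.3  81.1] [60.8 65.2] [0.5157 0.0945] knob z 0.0788 disc z [0.056 0.056 0.056 0.056 0.055 0.055 0.056 0.056 0.055]
green [194.4 150.1] [57.4 59. ] [0.4497 0.0939] knob z 0.078 disc z [0.055 0.055 0.056 0.055 0.055 0.055 0.055 0.055 0.056]
red [313.4 148.9] [56.5 59.1] [ 0.4507 -0.0261] knob z 0.0773 disc z [0.056 0.054 0.057 0.055 0.056 0.056 0.057 0.056 0.056]
black [316.   79.3] [59.9 65. ] [ 0.5171 -0.0255] knob z 0.0773 disc z [0.054 0.054 0.056 0.056 0.056 0.055 0.055 0.055 0.056]
t 40.0 tcp [0.4181 0.0333 0.2182] jaw -90.13 tilt 0.07 F [ 0.1 -0.2  0.4] open 0.0352
```

View pics/w16.png

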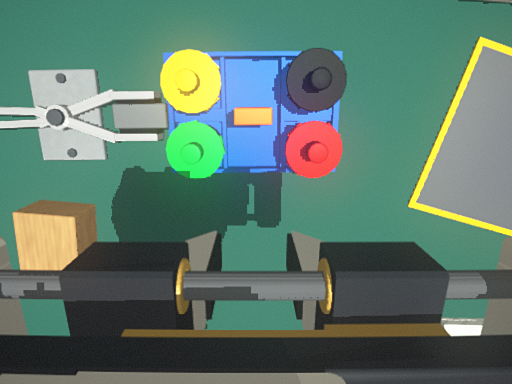

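View pics/s16c.png

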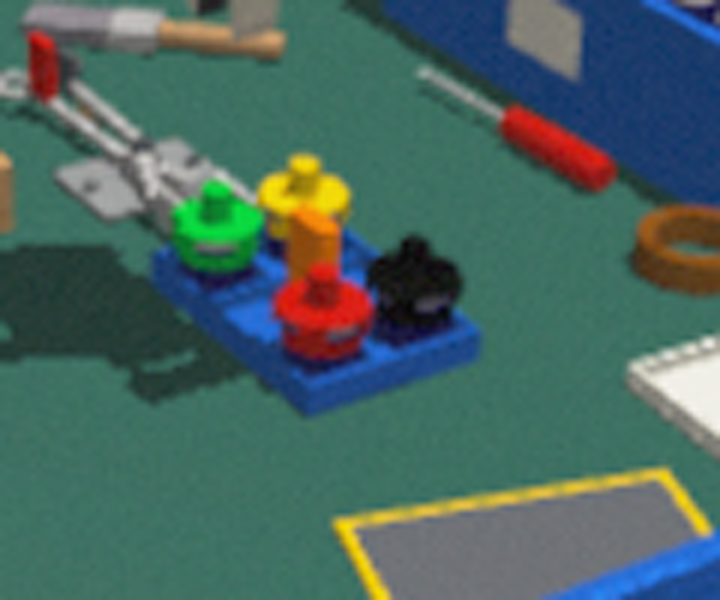

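Run:
```python
from h import *
plan((.47,.285,.17,0))
```

```text
t 40.0 tcp [0.4181 0.0333 0.2182] jaw -90.13 tilt 0.07 F [ 0.1 -0.2  0.4] open 0.0352
(0.47, 0.285, 0.17, 0) dp [0.0482, 0.0514, -0.2518] turn [-90.1, -0.1, 0.0] rows 10.5
```

Emit:
move_arm(
  deltas=[
    {"dp": [0.005,0.005,-0.025],"turn": [-9,0,0]},
    {"dp": [0.01,0.01,-0.05],"turn": [-18,0,0]},
    {"dp": [0.015,0.015,-0.075],"turn": [-27,0,0]},
    {"dp": [0.02,0.02,-0.1],"turn": [-36,0,0]},
    {"dp": [0.025,0.026,-0.126],"turn": [-45,0,0]},
    {"dp": [0.03,0.031,-0.15],"turn": [-54,0,0]},
    {"dp": [0.034,0.036,-0.176],"turn": [-63,0,0]},
    {"dp": [0.038,0.041,-0.2],"turn": [-72,0,0]},
    {"dp": [0.043,0.046,-0.226],"turn": [-81,0,0]},
    {"dp": [0.048,0.0514,-0.252],"turn": [-90,0,0]},
  ],
  hand=0.0,
)

```text
time: 41.0
tool_pos: [0.47, 0.2865, 0.1697]
tool_rot: [-2.647, 1.57, -2.714]
contact_force: [0.3, -0.3, 0.1]
opening: 0.0002
```

Run:
```python
from h import *
plan((.47,.285,.17,0))
```

```text
t 41.0 tcp [0.47   0.2865 0.1697] jaw -3.83 tilt 0.07 F [ 0.3 -0.3  0.1] open 0.0002
(0.47, 0.285, 0.17, 0) dp [-0.0003, -0.0015, 0.0001] turn [-3.8, -0.1, 0.0] rows 0.4
```

Emit:
move_arm(
  deltas=[
    {"dp": [0,0,0],"turn": [-3.3,0,0]},
    {"dp": [0,0,0],"turn": [-3.3,0,0]},
    {"dp": [0,0,0],"turn": [-3.3,0,0]},
  ],
)

```text
time: 41.3
tool_pos: [0.4695, 0.2853, 0.1702]
tool_rot: [-2.651, 1.57, -2.668]
contact_force: [-0.3, -1.3, -0.3]
opening: 0.0002
```

Run:
```python
from h import *
shot('wrist','w17'); state()
p=load('w17')[0]; c=p[40:140,185:305,::-1]; cv2.imwrite('pics/w17c.png',cv2.resize(c,None,fx=6,fy=6,interpolation=cv2.INTER_CUBIC))
```

```text
t 41.35 tcp [0.4696 0.2852 0.1705] jaw -0.99 tilt 0.04 F [-0.3 -0.8  0.1] open 0.0003
```

View pics/w17.png

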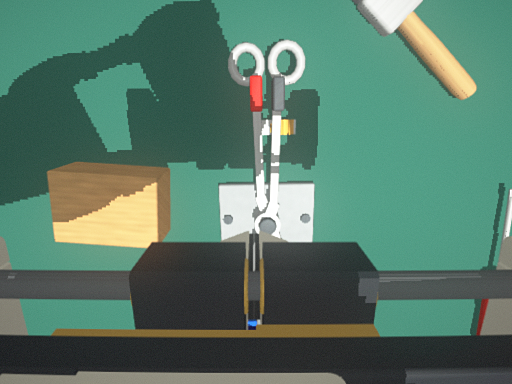

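View pics/w17c.png

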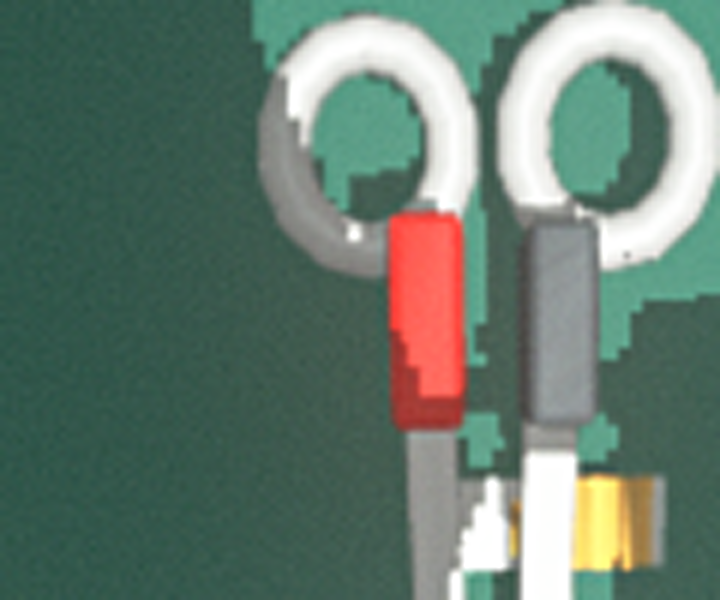

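Run:
```python
from h import *
p,d,i=load('w17')
print(onz(i,256.0,91,.062),dep(i,d,256,85),onz(i,278.5,93.5,.048))
plan((.468,.367,.17,0),(.468,.367,.07,0),(.468,.367,.054,0))
```

```text
[0.47320527 0.37165499 0.062     ] [0.47325884 0.37606987 0.06410157] [0.49210036 0.36987848 0.048     ]
t 41.35 tcp [0.4696 0.2852 0.1705] jaw -0.99 tilt 0.04 F [-0.3 -0.8  0.1] open 0.0003
(0.468, 0.367, 0.17, 0) dp [0.0005, 0.0818, -0.003] turn [-1.0, -0.0, 0.0] rows 1.6
(0.468, 0.367, 0.07, 0) dp [0.1005, 0.0818, -0.0029] turn [-1.0, -0.0, 0.0] rows 2.6
(0.468, 0.367, 0.054, 0) dp [0.1165, 0.0818, -0.0029] turn [-1.0, -0.0, 0.0] rows 2.8
```

Emit:
move_arm(
  deltas=[
    {"dp": [0,0.03,-0.002],"turn": [-0.8,0,0]},
    {"dp": [0,0.065,-0.003],"turn": [-0.8,0,0]},
    {"dp": [0.01,0.085,-0.004],"turn": [-0.8,0,0]},
    {"dp": [0.04,0.085,-0.004],"turn": [-0.8,0,0]},
    {"dp": [0.065,0.085,-0.004],"turn": [-0.8,0,0]},
    {"dp": [0.085,0.085,-0.004],"turn": [-0.8,0,0]},
    {"dp": [0.095,0.085,-0.004],"turn": [-0.8,0,0]},
    {"dp": [0.1,0.085,-0.004],"turn": [-0.8,0,0]},
    {"dp": [0.1,0.085,-0.004],"turn": [-0.8,0,0]},
    {"dp": [0.1,0.085,-0.004],"turn": [-0.8,0,0]},
  ],
)

```text
time: 42.35
tool_pos: [0.4673, 0.371, 0.072]
tool_rot: [0.572, 1.569, 0.571]
contact_force: [0.5, -0.2, -0.1]
opening: 0.0004
```

Run:
```python
from h import *
plan((.467,.370,.0545,0))
```

```text
t 42.35 tcp [0.4673 0.371  0.072 ] jaw -0.08 tilt 0.11 F [ 0.5 -0.2 -0.1] open 0.0004
(0.467, 0.37, 0.0545, 0) dp [0.0175, -0.001, -0.0003] turn [-0.1, 0.1, -0.1] rows 0.3
```

Emit:
move_arm(
  deltas=[
    {"dp": [0.003,0,0],"turn": [0,0,0]},
    {"dp": [0.006,0,0],"turn": [0,0,0]},
    {"dp": [0.009,0,0],"turn": [0,0,0]},
    {"dp": [0.012,0,0],"turn": [0,0,0]},
    {"dp": [0.014,0,0],"turn": [0,0,0]},
    {"dp": [0.016,0,0],"turn": [0,0,0]},
    {"dp": [0.017,0,0],"turn": [0,0,0]},
    {"dp": [0.0175,0,0],"turn": [0,0,0]},
    {"dp": [0.0175,0,0],"turn": [0,0,0]},
    {"dp": [0.0175,0,0],"turn": [0,0,0]},
  ],
)

```text
time: 43.35
tool_pos: [0.4662, 0.3719, 0.0545]
tool_rot: [1.433, 1.569, 1.432]
contact_force: [-3.8, 2.8, 7.8]
opening: 0.0004
```

Run:
```python
from h import *
state(); shot('side','s18'); 
c=load('s18')[0][140:230,190:290,::-1]; cv2.imwrite('pics/s18c.png',cv2.resize(c,None,fx=6,fy=6,interpolation=cv2.INTER_CUBIC))
```

```text
t 43.35 tcp [0.4662 0.3719 0.0545] jaw -0.04 tilt 0.11 F [-3.8  2.8  7.8] open 0.0004
```

View pics/s18c.png

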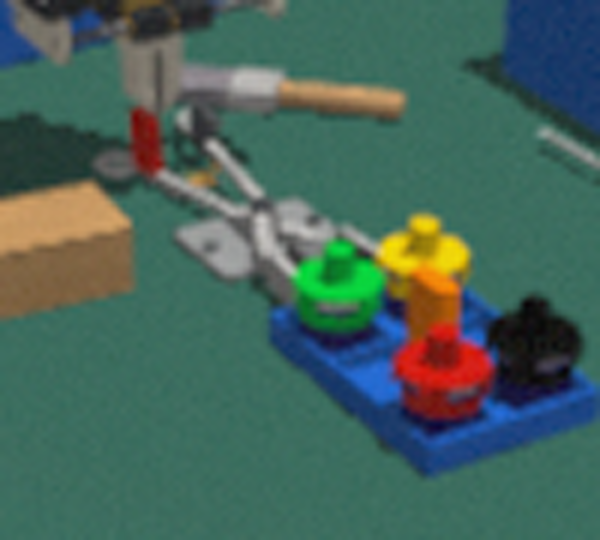

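Emit:
move_arm(
  deltas=[
    {"dp": [0.001,0,0],"turn": [0,0,0]},
    {"dp": [0.001,0,0],"turn": [0,0,0]},
    {"dp": [0.001,0,0],"turn": [0,0,0]},
    {"dp": [0.001,0,0],"turn": [0,0,0]},
  ],
)

```text
time: 43.8
tool_pos: [0.4663, 0.3722, 0.0538]
tool_rot: [1.283, 1.568, 1.283]
contact_force: [-4.2, 3.5, 9.0]
opening: 0.0
```

Emit:
move_arm(
  deltas=[
    {"dp": [-0.01,0,0],"turn": [0,0,0]},
    {"dp": [-0.03,0,0],"turn": [0,0,0]},
    {"dp": [-0.06,0,0],"turn": [0,0,0]},
    {"dp": [-0.1,0,0],"turn": [0,0,0]},
    {"dp": [-0.12,-0.03,0.003],"turn": [0,0,0]},
    {"dp": [-0.13,-0.07,0.01],"turn": [0,0,0]},
    {"dp": [-0.14,-0.1,0.015],"turn": [0,0,0]},
    {"dp": [-0.145,-0.12,0.017],"turn": [0,0,0]},
    {"dp": [-0.145,-0.12,0.017],"turn": [0,0,0]},
    {"dp": [-0.145,-0.12,0.017],"turn": [0,0,0]},
  ],
)

```text
time: 44.8
tool_pos: [0.4836, 0.2508, 0.1975]
tool_rot: [1.165, 1.57, 1.163]
contact_force: [0.4, -1.2, -0.2]
opening: 0.0002
```

Run:
```python
from h import *
state(); shot('wrist','w19')
```

```text
t 44.8 tcp [0.4836 0.2508 0.1975] jaw -0.11 tilt 0.03 F [ 0.4 -1.2 -0.2] open 0.0002
```

View pics/w19.png

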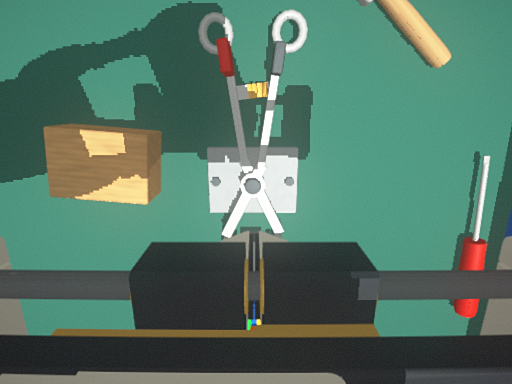

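Emit:
move_arm(
  deltas=[
    {"dp": [0,-0.04,0],"turn": [0,0,0]},
    {"dp": [0,-0.09,0],"turn": [0,0,0]},
    {"dp": [0,-0.14,0],"turn": [0,0,0]},
    {"dp": [0,-0.19,0],"turn": [0,0,0]},
    {"dp": [0,-0.235,0],"turn": [0,0,0]},
    {"dp": [0,-0.265,0],"turn": [0,0,0]},
    {"dp": [0,-0.28,0],"turn": [0,0,0]},
    {"dp": [0,-0.28,0],"turn": [0,0,0]},
    {"dp": [0,-0.28,0],"turn": [0,0,0]},
    {"dp": [0,-0.28,0],"turn": [0,0,0]},
  ],
  hand=0.05,
)

```text
time: 45.85
tool_pos: [0.4833, -0.0278, 0.1972]
tool_rot: [2.212, 1.57, 2.213]
contact_force: [-0.2, -0.1, -0.3]
opening: 0.0499
```

Run:
```python
from spots import *
state(); shot('wrist','w20')
p,d,i=load('w20'); P=[]
C={'yellow':(.5158,.0937),'green':(.4496,.0932),'red':(.4508,-.0269),'black':(.5174,-.0265)}
for k,X in C.items():
    n=proj(i,(*X,.053)); c,s=spot(p,k,tuple(int(a) for a in n),33); P.append(onz(i,*c,.0545)); print(k,np.round(c,1),np.round(s,1),P[-1][:2].round(4))
print(fitcar(P))
m=cv2.inRange(cv2.cvtColor(p,cv2.COLOR_RGB2HSV),(6,120,50),(18,255,255)); n=proj(i,(.4834,.034,.074)); q=np.zeros_like(m); cv2.circle(q,(int(n[0]),int(n[1])),30,255,-1); m&=q
r=cv2.minAreaRect(max(cv2.findContours(m,0,1)[0],key=cv2.contourArea)); print(r,onz(i,*r[0],.074),dep(i,d,*r[0]))
plan((.4834,.0338,.1,0.4),(.4834,.0338,.039,0.4))
```

```text
t 45.85 tcp [ 0.4833 -0.0278  0.1972] jaw 0.05 tilt 0.04 F [-0.2 -0.1 -0.3] open 0.0499
yellow [290.  50.] [65.7 65.7] [0.5152 0.0942]
green [214.5  50.8] [64.3 65.9] [0.4495 0.0935]
red [219.1 183.2] [58.7 59.7] [ 0.4502 -0.025 ]
black [287.2 182.4] [58.5 59.2] [ 0.5162 -0.0242]
(array([0.48278405, 0.03461183]), np.float64(-89.52010844705553), np.float64(0.0009403310252638353))
((254.0, 119.5), (41.0, 18.0), 90.0) [0.48393927 0.03590038 0.074     ] [0.48393919 0.03590485 0.07410161]
t 45.9 tcp [ 0.4833 -0.0279  0.1972] jaw 0.07 tilt 0.03 F [ 0.6 -0.1  0.2] open 0.05
(0.4834, 0.0338, 0.1, 0.4) dp [0.0973, 0.0617, 0.0002] turn [-0.3, -0.0, -0.0] rows 2.3
(0.4834, 0.0338, 0.039, 0.4) dp [0.1583, 0.0616, 0.0002] turn [-0.3, -0.0, -0.0] rows 3.4
```

View pics/w20.png

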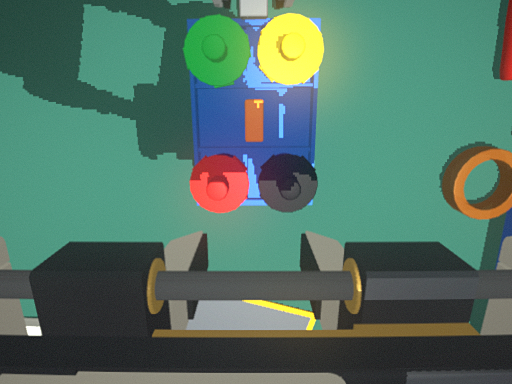

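Emit:
move_arm(
  deltas=[
    {"dp": [0.01,0.04,0],"turn": [-0.4,0,0]},
    {"dp": [0.04,0.0622,0],"turn": [-0.4,0,0]},
    {"dp": [0.07,0.0622,0],"turn": [-0.4,0,0]},
    {"dp": [0.095,0.0622,0],"turn": [-0.4,0,0]},
    {"dp": [0.115,0.0622,0],"turn": [-0.4,0,0]},
    {"dp": [0.13,0.0622,0],"turn": [-0.4,0,0]},
    {"dp": [0.145,0.0622,0],"turn": [-0.4,0,0]},
    {"dp": [0.155,0.0622,0],"turn": [-0.4,0,0]},
    {"dp": [0.157,0.0622,0],"turn": [-0.4,0,0]},
    {"dp": [0.157,0.0622,0],"turn": [-0.4,0,0]},
  ],
)

```text
time: 46.9
tool_pos: [0.4833, 0.0334, 0.0404]
tool_rot: [2.544, 1.571, 2.551]
contact_force: [-0.0, 0.8, 0.5]
opening: 0.05
```

Run:
```python
from h import *
plan((.4833,.0345,.039,.5))
```

```text
t 46.9 tcp [0.4833 0.0334 0.0404] jaw 0.39 tilt 0.01 F [-0.   0.8  0.5] open 0.05
(0.4833, 0.0345, 0.039, 0.5) dp [0.0014, 0.0011, -0.0] turn [-0.1, -0.0, -0.0] rows 0.0
```

Grip and lift gently.

Emit:
move_arm(
  deltas=[
    {"dp": [0.001,0.001,0],"turn": [0,0,0]},
    {"dp": [0.001,0.001,0],"turn": [0,0,0]},
    {"dp": [0.001,0.001,0],"turn": [0,0,0]},
    {"dp": [0.001,0.001,0],"turn": [0,0,0]},
    {"dp": [0.001,0.001,0],"turn": [0,0,0]},
    {"dp": [0.001,0.001,0],"turn": [0,0,0]},
    {"dp": [0.001,0.001,0],"turn": [0,0,0]},
  ],
  hand=0.0,
  squeeze=45,
)

```text
time: 47.6
tool_pos: [0.4834, 0.0339, 0.0396]
tool_rot: [0.077, 1.571, 0.083]
contact_force: [-1.9, -0.4, 3.2]
opening: 0.0164
```

Run:
```python
from h import *
plan((.4355,-.3035,.139,-16))
```

```text
t 47.6 tcp [0.4834 0.0339 0.0396] jaw 0.35 tilt 0.02 F [-1.9 -0.4  3.2] open 0.0164
(0.4355, -0.3035, 0.139, -16) dp [-0.0994, -0.3371, -0.0499] turn [16.4, 0.0, -0.0] rows 7.1
```

Emit:
move_arm(
  deltas=[
    {"dp": [-0.008,0,0],"turn": [0,0,0]},
    {"dp": [-0.025,0,0],"turn": [0,0,0]},
    {"dp": [-0.05,0,0],"turn": [0,0,0]},
    {"dp": [-0.075,0,0],"turn": [0,0,0]},
    {"dp": [-0.095,0,0],"turn": [0,0,0]},
    {"dp": [-0.1,-0.01,-0.001],"turn": [0,0,0]},
    {"dp": [-0.1,-0.03,-0.004],"turn": [1,0,0]},
    {"dp": [-0.1,-0.06,-0.008],"turn": [2.5,0,0]},
    {"dp": [-0.1,-0.095,-0.013],"turn": [4,0,0]},
    {"dp": [-0.1,-0.13,-0.018],"turn": [6,0,0]},
  ],
)

```text
time: 48.6
tool_pos: [0.4646, -0.0974, 0.1381]
tool_rot: [2.932, 1.568, 2.833]
contact_force: [0.1, -1.0, -8.5]
opening: 0.016
```

Run:
```python
from h import *
plan((.4352,-.3045,.139,-16))
```

```text
t 48.6 tcp [ 0.4646 -0.0974  0.1381] jaw -5.67 tilt 0.17 F [ 0.1 -1.  -8.5] open 0.016
(0.4352, -0.3045, 0.139, -16) dp [-0.001, -0.209, -0.0087] turn [10.3, -0.2, -0.0] rows 4.2
```

Emit:
move_arm(
  deltas=[
    {"dp": [0,-0.035,-0.001],"turn": [2,0,0]},
    {"dp": [0,-0.07,-0.003],"turn": [4,0,0]},
    {"dp": [0,-0.105,-0.004],"turn": [6,0,0]},
    {"dp": [0,-0.14,-0.006],"turn": [7.5,0,0]},
    {"dp": [0,-0.17,-0.007],"turn": [9,0,0]},
    {"dp": [0,-0.192,-0.008],"turn": [10,0,0]},
    {"dp": [0,-0.205,-0.009],"turn": [10.2,0,0]},
    {"dp": [0,-0.208,-0.009],"turn": [10.2,0,0]},
    {"dp": [0,-0.208,-0.009],"turn": [10.2,0,0]},
    {"dp": [0,-0.208,-0.009],"turn": [10.2,0,0]},
  ],
)

```text
time: 49.6
tool_pos: [0.4366, -0.301, 0.139]
tool_rot: [2.354, 1.569, 2.079]
contact_force: [0.2, 0.0, -8.0]
opening: 0.0157
```

Run:
```python
from h import *
shot('wrist','w21'); shot('top','t21')
plan((.4352,-.3045,.139,-16),(.4352,-.3045,.042,-16))
```

```text
t 49.7 tcp [ 0.4369 -0.3011  0.1393] jaw -15.76 tilt 0.04 F [-0.6  0.5 -8.1] open 0.0154
(0.4352, -0.3045, 0.139, -16) dp [0.0003, -0.0037, -0.0007] turn [0.2, -0.0, -0.0] rows 0.1
(0.4352, -0.3045, 0.042, -16) dp [0.0973, -0.0038, -0.0007] turn [0.2, -0.0, -0.0] rows 1.9
```

View pics/w21.png

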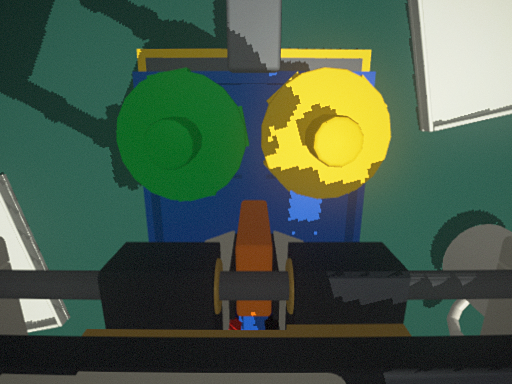

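View pics/t21.png

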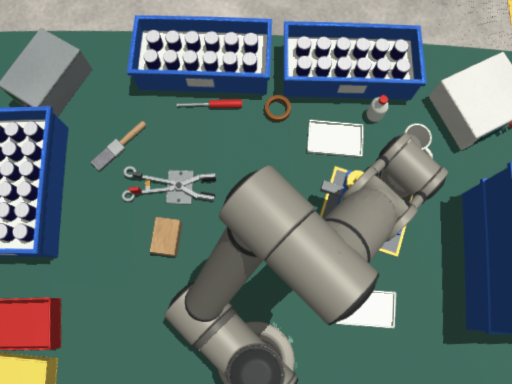

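Run:
```python
from spots import *
p,d,i=load('w21')
c=p[40:80,120:390,::-1]; cv2.imwrite('pics/w21c.png',cv2.resize(c,None,fx=2.9,fy=8,interpolation=cv2.INTER_CUBIC))
m=cv2.inRange(cv2.cvtColor(p,cv2.COLOR_RGB2HSV),(20,120,90),(33,255,255))
# top outer edge of border per column
pts=[]
for u in list(range(142,225,3))+list(range(284,368,3)):
    v=np.nonzero(m[40:75,u])[0]
    if len(v): pts.append(onz(i,u,40+v[0]-.5,.003)[:2])
pts=np.array(pts); vx,vy,x0,y0=cv2.fitLine(pts.astype(np.float32)*1000,cv2.DIST_HUBER,0,.01,.01).ravel(); print('edge dir',np.degrees(np.arctan2(vy,vx)))
r=np.nonzero(m[50])[0]; r2=np.nonzero(m[56])[0]; print(r.min(),r.max(),r2.min(),r2.max())
a=onz(i,r2.min()-.5,50,.003); b=onz(i,r2.max()+.5,50,.003)
L=onz(i,137.3,49.3,.003)[:2]; R=onz(i,371.5,49.3,.003)[:2]; print(L,R,np.linalg.norm(R-L),np.degrees(np.arctan2(*(R-L)[::-1])))
mid=(L+R)/2; e=(R-L)/np.linalg.norm(R-L); n=np.array([e[1],-e[0]]); print('mid',mid,'mat centre',mid+n*.125)
h=.1393-.0396
P=[]
for k,q in {'yellow':(326,133),'green':(182,134)}.items():
    cc,s=spot(p,k,q,72); P.append(onz(i,*cc,.054+h)[:2]); print(k,cc,s,P[-1])
P=np.array(P); t=P[0]-P[1]; print(np.linalg.norm(t),'carrier y dir',np.degrees(np.arctan2(t[1],t[0]))); e=t/np.linalg.norm(t); print('carrier centre',P.mean(0)+.06*np.array([e[1],-e[0]]))
```

```text
edge dir -15.782476
136 371 137 370
[ 0.37433202 -0.15651456] [ 0.56654011 -0.2108412 ] 0.19973815682167537 -15.782676570358586
mid [ 0.47043607 -0.18367788] mat centre [ 0.4364374  -0.30396541]
yellow (325.07293701171875, 132.13699340820312) (128.5167694091797, 134.88568115234375) [ 0.48476874 -0.24762991]
green (180.97613525390625, 134.6149444580078) (128.03201293945312, 134.42242431640625) [ 0.42297037 -0.23130047]
0.06391939684315256 carrier y dir -14.801390944503844
carrier centre [ 0.4385414  -0.29747422]
```

View pics/w21c.png

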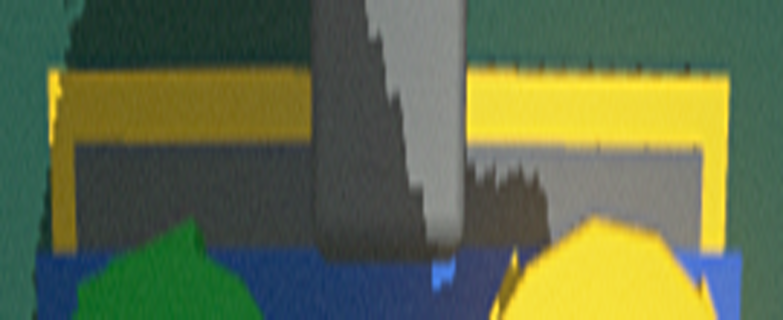

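Emit:
move_arm(
  deltas=[
    {"dp": [0.005,-0.0038,-0.0004],"turn": [0.15,0,0]},
    {"dp": [0.02,-0.0038,-0.0004],"turn": [0.15,0,0]},
    {"dp": [0.04,-0.0038,-0.0004],"turn": [0.15,0,0]},
    {"dp": [0.058,-0.0038,-0.0004],"turn": [0.15,0,0]},
    {"dp": [0.07,-0.0038,-0.0004],"turn": [0.15,0,0]},
    {"dp": [0.08,-0.0038,-0.0004],"turn": [0.15,0,0]},
    {"dp": [0.087,-0.0038,-0.0004],"turn": [0.15,0,0]},
    {"dp": [0.09,-0.0038,-0.0004],"turn": [0.15,0,0]},
    {"dp": [0.09,-0.0038,-0.0004],"turn": [0.15,0,0]},
    {"dp": [0.09,-0.0038,-0.0004],"turn": [0.15,0,0]},
  ],
)

```text
time: 50.7
tool_pos: [0.4356, -0.3061, 0.0499]
tool_rot: [-0.378, 1.57, -0.657]
contact_force: [0.3, 0.2, -7.5]
opening: 0.0157
```

Run:
```python
from h import *
plan((.4357,-.3048,.0426,-15.9))
```

```text
t 50.7 tcp [ 0.4356 -0.3061  0.0499] jaw -15.99 tilt 0.06 F [ 0.3  0.2 -7.5] open 0.0157
(0.4357, -0.3048, 0.0426, -15.9) dp [0.0073, 0.0013, -0.0003] turn [-0.1, 0.1, 0.0] rows 0.1
```

Emit:
move_arm(
  deltas=[
    {"dp": [0.001,0.001,0],"turn": [0,0,0]},
    {"dp": [0.0025,0.001,0],"turn": [0,0,0]},
    {"dp": [0.004,0.001,0],"turn": [0,0,0]},
    {"dp": [0.0055,0.001,0],"turn": [0,0,0]},
    {"dp": [0.0065,0.001,0],"turn": [0,0,0]},
    {"dp": [0.0073,0.001,0],"turn": [0,0,0]},
    {"dp": [0.0073,0.001,0],"turn": [0,0,0]},
    {"dp": [0.0073,0.001,0],"turn": [0,0,0]},
  ],
)

```text
time: 51.5
tool_pos: [0.4355, -0.3048, 0.0426]
tool_rot: [-0.304, 1.571, -0.583]
contact_force: [-3.2, 2.2, 1.8]
opening: 0.0162
```

Run:
```python
from h import *
plan((.4357,-.3048,.0426,-15.9))
```

```text
t 51.5 tcp [ 0.4355 -0.3048  0.0426] jaw -15.99 tilt 0.01 F [-3.2  2.2  1.8] open 0.0162
(0.4357, -0.3048, 0.0426, -15.9) dp [0.0, 0.0001, 0.0002] turn [-0.1, 0.0, 0.0] rows 0.0
```

Down, weight transferred. Release, rise and back off to look.

Emit:
move_arm(
  deltas=[
    {"dp": [0,0,0],"turn": [0,0,0]},
    {"dp": [0,0,0],"turn": [0,0,0]},
    {"dp": [0,0,0],"turn": [0,0,0]},
    {"dp": [0,0,0],"turn": [0,0,0]},
  ],
  hand=0.045,
)

```text
time: 51.9
tool_pos: [0.4358, -0.3051, 0.0422]
tool_rot: [-0.322, 1.57, -0.602]
contact_force: [0.6, -0.2, -0.4]
opening: 0.0423
```

Emit:
move_arm(
  deltas=[
    {"dp": [-0.02,0,0],"turn": [0,0,0]},
    {"dp": [-0.06,0,0],"turn": [0,0,0]},
    {"dp": [-0.1,0,0],"turn": [0,0,0]},
    {"dp": [-0.15,0,0],"turn": [0,0,0]},
    {"dp": [-0.2,-0.02,0],"turn": [0,0,0]},
    {"dp": [-0.24,-0.05,0],"turn": [0,0,0]},
    {"dp": [-0.26,-0.06,0],"turn": [0,0,0]},
    {"dp": [-0.26,-0.06,0],"turn": [0,0,0]},
    {"dp": [-0.26,-0.06,0],"turn": [0,0,0]},
    {"dp": [-0.26,-0.06,0],"turn": [0,0,0]},
  ],
)

```text
time: 52.9
tool_pos: [0.4188, -0.3616, 0.3005]
tool_rot: [2.475, 1.568, 2.196]
contact_force: [-0.6, 1.4, -0.6]
opening: 0.0452
```

Emit:
move_arm(
  deltas=[
    {"dp": [0,0,0],"turn": [0,0,0]},
    {"dp": [0,0,0],"turn": [0,0,0]},
  ],
)

```text
time: 53.1
tool_pos: [0.419, -0.3619, 0.3011]
tool_rot: [2.505, 1.569, 2.227]
contact_force: [0.1, 0.4, -0.0]
opening: 0.0447
```

Run:
```python
from spots import *
state(); shot('wrist','w22')
p,d,i=load('w22')
c=p[0:235,150:370,::-1]; cv2.imwrite('pics/w22c.png',cv2.resize(c,None,fx=2.5,fy=2.5,interpolation=cv2.INTER_CUBIC))
```

```text
t 53.1 tcp [ 0.419  -0.3619  0.3011] jaw -15.95 tilt 0.11 F [ 0.1  0.4 -0. ] open 0.0447
```

View pics/w22c.png

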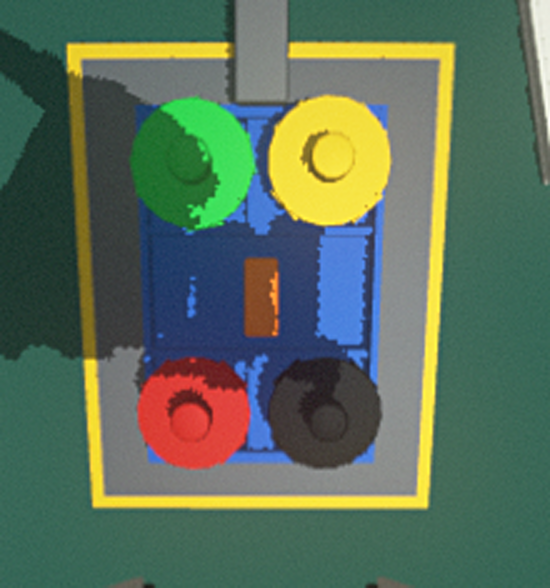

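Run:
```python
from spots import *
p,d,i=load('w22'); P=[]
for k,(x,y) in {'yellow':(329,160),'green':(192,162),'red':(193,413),'black':(325,412)}.items():
    c,s=spot(p,k,(int(150+x/2.5),int(y/2.5)),29); P.append(onz(i,*c,.0575)); print(k,np.round(c,1),np.round(s,1),P[-1][:2].round(4),'z',dep(i,d,c[0]+15,c[1])[2].round(4),dep(i,d,c[0]-15,c[1])[2].round(4))
print('carrier',fitcar(P))
m=cv2.inRange(cv2.cvtColor(p,cv2.COLOR_RGB2HSV),(20,110,70),(33,255,255)); q=np.zeros_like(m); q[10:210,170:340]=m[10:210,170:340]
cv2.circle(q,(282,64),28,0,-1)
v,u=np.nonzero(q); X=np.array([onz(i,a,b,.003)[:2] for a,b in zip(u,v)]); print('mat',cv2.minAreaRect((X*1000).astype(np.float32)))
r=[(135,103),(387,104),(373,462),(149,462)]
R=[onz(i,150+a/2.5,b/2.5,.025)[:2].round(4) for a,b in r]; print('rim corners',R,np.mean(R,0))
# top camera
shot('top','t22')
```

```text
yellow [281.1  63.8] [49.6 53.3] [ 0.4835 -0.2529] z 0.0577 0.0591
green [226.5  64.8] [49.  52.5] [ 0.4215 -0.2363] z 0.0569 0.0588
red [227.1 164.7] [44.7 45.5] [ 0.3871 -0.35  ] z 0.0586 0.0577
black [279.1 164.6] [45.7 46.3] [ 0.4507 -0.368 ] z 0.06 0.0576
carrier (array([ 0.43571001, -0.30178423]), np.float64(-106.1329260169781), np.float64(0.001317101642238347))
mat ((435.4138488769531, -303.83782958984375), (251.01123046875, 201.41395568847656), 74.03548431396484)
rim corners [array([ 0.4013, -0.1978]), array([ 0.5221, -0.2328]), array([ 0.4714, -0.4098]), array([ 0.3508, -0.3754])] [ 0.4364  -0.30395]
```

View pics/t22.png

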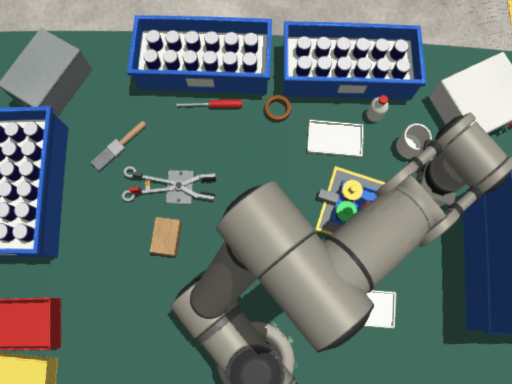

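Run:
```python
from h import *
state(); print(robot.hand_in())
```

```text
t 53.2 tcp [ 0.4191 -0.3621  0.3016] jaw -15.97 tilt 0.06 F [ 0.1 -0.4 -0.9] open 0.045
the job is handed in; nothing more can be done
None
```

I clamped the carrier, put all four lids on, freed the clamp, set the carrier back on the mat, and handed in at 53 s.

- **Clamping:** The tongue went between the jaws and I squeezed the handles until the ratchet held by itself. From the wrist picture I read a closing angle of about 0.115 rad, which is nearest the last tooth.
- **Lids:** All four cans were there, so the green, yellow, red and black lids each went on the can of their own colour and none were left for the tray. Pressing each lid down met 11–14 N. The depth readings put every disc top at about 55 mm and every knob top at 77–79 mm, which is fully down.
- **Release:** After I pressed the red handle, the next wrist picture showed the clamp sprung open.
- **Return to the mat:** The last checks put the carrier within about 2 mm of the mat's middle and 0.1–0.2° off square. The two checks disagreed slightly: the lid centres showed about 2 mm off along the mat's length, and the tray rim corners about 1 mm. The lids were all at an even height on the mat (57–60 mm), so the tray is level to within the camera's noise.

The top camera also read objects up to about 5 mm differently from the wrist camera, more than the stated 2 mm. I used the wrist camera for every grasp and placing. I saw no other bench object moved in the last top picture, although the arm hid part of the scene.

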